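Gang-clamp spacer blocks in a vise with a folding crank

TASK

Get the spacer blocks clamped in the vise for drilling: clear whatever brass bushes were left on the vise bed into the empty round housing that serves as a parts dish, and lay every spacer block flat on the bed between the jaws, side by side in one row along the vise, centred on the jaws with its long sides facing them. The crank with its ball knob is folded flat on the handwheel and locks it: swing it up until it snaps upright, crank the wheel clockwise until the blocks are held tight and the spring plate of the moving jaw is pressed in by about half or more of its travel, then fold the crank flat again and leave the vise clamped. Leave the roll of tape alone.

Things in the scene. Friction and masses are not known exactly. Their poses are not given: they have to be found in the camera images.
- nest (a point): Point on the fixed vise's bed at the foot of the middle of the fixed jaw's face; the bed is a plate 12 mm above the bench, 120 mm wide. Axes: x along the vise from the fixed jaw to the moving jaw and wheel, y along the jaw faces, z up. Jaws: 66 mm wide, tops 26 mm (fixed) and 24 mm (moving) above the bed, 112 mm apart when open. A housing, top 50 mm above the bench, spans x = 0.164 to 0.268.
- hub (a point): On the handwheel's vertical axis, 77 mm above the bench (as high as the crank's hinge), 210 mm along the vise's x axis from nest. The wheel is a level aluminium disc 84 mm across, its top 64 mm above the bench. The point's axes turn with the wheel: x points from the axis to the crank's hinge.
- pivot (a point): The crank's hinge, on the rim of the wheel, 50 mm from the wheel's axis and 77 mm above the bench. The hinge axis is level, tangential to the wheel (this point's y axis). The rod of the crank runs from here along this point's minus x axis: folded, it points level at the wheel's axis and a little past it; upright, it points up.
- handle (a point): Centre of the black ball knob, 21 mm across, at the end of the crank, 52 mm from the hinge: the place to grip it. The knob swivels freely every way on the end of the crank's 9 mm rod. Folded, its centre is 77 mm above the bench, 2 mm past the wheel's axis, and its underside 2.5 mm above the wheel; upright, its centre is 129 mm above the bench.
- crank (a joint): Crank angle: 0 folded flat on the wheel, 1.571 upright. A spring holds it at both ends: about 3 N at the knob takes it past half way, then it snaps home. Folded at the start, its heel bears on a stop roller and the wheel is locked; upright, the wheel turns. It may be folded at any wheel angle; a heel that meets the roller slips off, turning the wheel slightly.
- wheel (a joint): Angle of the handwheel, rad; 0 at the start, growing clockwise seen from above, which closes the jaw; each turn (6.283) moves the jaw 16 mm. It is stiff enough (0.08 N m) to stay where it is left, under the clamping force too.
- jaw (a joint): Travel of the moving jaw from fully open towards the fixed jaw, m (0 to 0.10), geared to the wheel. The face of its spring plate stands at x = 0.112 - jaw + jaw_plate from nest.
- jaw_plate (a joint): How far the spring plate on the face of the moving jaw is pressed back into the jaw, m: 0 out, 0.008 fully in. Spring 2 N per mm. It is pressed in when the jaw clamps the blocks.
- dish_mid (a point): Centre (half-way up, 16.5 mm above its underside) of the parts dish: an empty black round housing, 141 mm across and 33 mm high, open at the top, about 104 mm across inside, its inner floor some 14 mm up (4 mm up within 18 mm of the middle). Loose.
- tape: Roll of tape, 62 mm across, 19 mm high; a bystander on the right. Origin at its underside.
- block_1_mid (a point): Centre of a loose aluminium spacer block with two holes through its top, 30 x 50 x 20 mm along its own x, y, z, 80 g; it starts flat on the bench on the right. Two or three are there; an absent one has no reading.
- block_2_mid (a point): Centre of a loose aluminium spacer block with two holes through its top, 30 x 50 x 20 mm along its own x, y, z, 80 g; it starts flat on the bench on the right. Two or three are there; an absent one has no reading.
- block_3_mid (a point): Centre of a loose aluminium spacer block with two holes through its top, 30 x 50 x 20 mm along its own x, y, z, 80 g; it starts flat on the bench on the right. Two or three are there; an absent one has no reading.
- bush_1_mid (a point): Centre of a loose brass bush, 24 mm across, 22 mm high, 30 g; it starts upright on the vise's bed between the jaws. One or two are there; an absent one has no reading.
- bush_2_mid (a point): Centre of a loose brass bush, 24 mm across, 22 mm high, 30 g; it starts upright on the vise's bed between the jaws. One or two are there; an absent one has no reading.
Not all that is in view belongs to the job. Leave any brown look-alike of the part that bears block_1_mid alone.

How it is judged (in metres and radians):
On the way, in this order (a step that is already met when the one before it is completed fails the run):
1. the crank handle is swung up and snapped upright (value of joint crank above 1.45 rad), for 0.2 s.
2. every block lies in the vise and the jaw has clamped the row, its spring plate pressed in (x of block_1_mid in the frame of nest between 0.01 and 0.11 m and y of block_1_mid in the frame of nest between -0.015 and 0.015 m and z of block_1_mid in the frame of nest between 0.005 and 0.015 m and angle between the x axis of each of block_1_mid, block_2_mid, block_3_mid and the x axis of nest, either way round below 0.15 rad and x of block_2_mid in the frame of nest between 0.01 and 0.11 m and y of block_2_mid in the frame of nest between -0.015 and 0.015 m and z of block_2_mid in the frame of nest between 0.005 and 0.015 m and x of block_3_mid in the frame of nest between 0.01 and 0.11 m and y of block_3_mid in the frame of nest between -0.015 and 0.015 m and z of block_3_mid in the frame of nest between 0.005 and 0.015 m and value of joint jaw_plate above 0.003 m), for 0.2 s.
3. the crank handle is folded flat again (value of joint crank below 0.15 rad), for 0.2 s.
At the end, for the whole second after the job is handed in: Blocks flat between the jaws, within 15 mm of the middle line and 0.15 rad of square to it; spring plate pressed in over 3 mm of 8; crank folded to under 0.15 rad; bushes in the dish (within 48 mm of its middle, under 60 mm high); all at rest (all of step 2 and horizontal distance between each of bush_1_mid, bush_2_mid and dish_mid below 0.048 m and height (world z) of each of bush_1_mid, bush_2_mid below 0.06 m and value of joint crank below 0.15 rad and velocity of joint wheel between -0.05 and 0.05 rad/s and linear speed of each of block_1, block_2, block_3, bush_1, bush_2 below 0.02 m/s); the robot touches nothing.
It fails at once if the tape roll is pushed more than 60 mm aside (distance of tape from where it was at the start of the episode above 0.06 m).
Of block_1, block_2, block_3 only 2 to 3 are there at a start; the rules pass over those that are not, and their reading is None.
Of bush_1, bush_2 only 1 to 2 are there at a start; the rules pass over those that are not, and their reading is None.
At some moment in a run one of block_1, block_2, block_3, dish may be knocked a few centimetres aside while the robot is not near it.
Once in a run the grip may slacken for a moment while it holds something.
It also fails if it takes over 210 s, if anything falls off the work surface, if the arm or the gripper's body presses on something with over 40 N, if the wrist force passes 120 N, or if a joint passes its speed limit or range.

ROBOT

A 6-joint arm with a two-finger parallel gripper is mounted at the origin on a cart in front of the work surface, level with it; the furniture and walls round the work are solid. World frame = base frame: x ahead of the robot, y to its left, z up, the work surface at z = 0. Lengths are in mm, angles in rad, forces in N, time in s.
With the tool pointing down it reaches from about 375 to 925 mm from the base axis. Payload 5.7 kg.
Tool frame: the origin (TCP) lies at the very end of the fingers, on their centre line; the grasp point (between the pads) lies 19 mm behind it (bot.tcp_to_grasp is the distance from the TCP to the grasp point, in mm); z points along the fingers, y is the line along which they close (so a half turn about z gives the same grasp; the last joint's range is limited). The gripper opens to 88 mm and grips with 3 to 60 N. Pads are 20 mm wide; open, the fingers measure 115 mm over their backs; the gripper's body (75 mm by 178 mm) begins 61 mm behind the grasp point.
Start: joints at [-1.443, 0.359, 1.51, -0, 1.272, -0.115], TCP at [144.239, -582.372, 222.623] pointing down, gripper open.
Joint ranges: [-2.97, 2.97], [-1.01, 2.36], [0.21, 2.38], [-0.96, 4.11], [0.2, 2.71], [-2.98, 2.98]. Speed limits (rad/s): [2.39, 2.39, 3.14, 3.14, 3.14, 3.14].

INTERFACE

Orientations are given as a rotation vector (axis times angle).
In Python, from plant import state, viewer, bot gives the robot as it stands.
- The arm moves only by the tool move_arm, never from a script. Its argument "deltas" is a list of rows, each an object of numbers: "dx", "dy", "dz": the shift along the tool's x, y, z in m; "wx", "wy", "wz": the turn, a rotation vector about the tool's x, y, z in rad. A call has 1 to 12 rows; each row is the pose to reach, as a shift and turn from the pose commanded when the call began, along the tool's axes at that moment; what a row does not reach only later rows make up. A row lasts 1/10 s, in which the tool goes at most 50 mm and 8.59 degrees, less where a joint would pass 70% of its speed; a pose out of reach is approached as far as the arm can. A call with a gripper value outside its range is refused whole. "grip" is the closure, from 0 (fully open) to 1 (shut), set as the call begins (left out, the last holds). The fingers move at their own pace and stop on an object; the grip force is fixed at half the most. Time passes only in rows, so rows that repeat a pose let the fingers close. It gives the time, the measured TCP pose, the force, the opening and the grip force at its end, in the units of the state.
- state(): the state, without advancing time (a new reading comes with each control period).
- viewer.snapshot(name): name is "scene" or "top" or "wrist"; returns the picture (420x560x3 uint8, red, green, blue); there is no depth.
- viewer.camera_model(name): a dict with "fx", "fy", "cx", "cy" (pixels), "D" ([k1, k2, p1, p2, k3] as OpenCV has them; the pictures are not rectified), "xyz" and "attitude" of the camera in the world. Camera axes: x right, y up, looking along -z (the intrinsics and any distortion apply to the point x, -y, -z); pixel columns grow to the right and rows downward; lengths in mm; the calibration is good to about 2 mm. A picture is of the moment at which its call begins: read the wrist's pose just before it. camera_model takes no time and is no camera call; for the wrist camera it gives the pose at the moment of the call.
- bot.finish_job(): hands the job in; it is judged then, once.
The state is a dict: "time_s": time; "joints": joint angles; "joint_vel": joint speeds; "joint_efforts": joint torques, N m; "tool_pos": TCP position; "tcp_rot": TCP orientation; "ft_force": force on the tool from outside, world axes, zero at the start; "torque": the same for the moment, N m; "gripper_width": opening from 0.0 (shut) to 1.0 (fully open); "grasp_force": force on a finger pad.
Only numpy, scipy, OpenCV 4.12 (cv2) and the standard library are available. Lean on these libraries where they do the work, as an engineer would, in place of code of your own. Each camera call takes 0.05 s, during which the arm holds its last target. There are 200 camera calls.

## Working session

There is one attempt and no reset: what is moved stays moved. The work goes in short steps, Python scripts to look and compute and a tool call to move; the robot and the scene stay as the last step left them, time stands still between calls to the robot, and variables do not carry over. Pictures are saved under pics/ and viewed, at most 14 in all, crops included, and the job is handed in when it is done.

Besides the shell and the picture viewer there is one more tool, called after ">>>" as a command line: name --argument value ..., lists and objects as JSON in quotes. move_arm: Moves the arm, as the interface text tells. Its arguments: {"type":"object","properties":{"deltas":{"type":"array"},"grip":{"type":"number"}},"required":["deltas"]}

```bash
ls; mkdir -p pics; python3 - <<'E'
from plant import state, viewer, bot
import cv2
print(state())
for n in("scene","top"):
    m=viewer.camera_model(n);print(n,m)
    cv2.imwrite(f"pics/{n}0.png",viewer.snapshot(n)[:,:,::-1])
print(viewer.camera_model("wrist"))
E
```

```text
pics
{'time_s': 0.0, 'joints': array([-1.44309199e+00,  3.59528601e-01,  1.51141756e+00, -1.08839809e-05,
        1.27250015e+00, -1.15086614e-01]), 'joint_vel': array([-0.00207999,  0.00190237, -0.00109791, -0.00191236,  0.00084093,
       -0.00031505]), 'joint_efforts': array([ 4.53579749e-03, -5.15362608e+01, -2.70722169e+01,  6.79785688e-02,
        3.50518269e-02, -1.75608143e-04]), 'tool_pos': array([ 144.155965  , -581.71719165,  221.80120836]), 'tcp_rot': array([-3.11663193e+00, -3.80219647e-01,  3.46856070e-05]), 'ft_force': array([-0.72190981, -0.24578379,  0.48442411]), 'torque': array([ 0.03413289, -0.00127817,  0.02233658]), 'grasp_force': 0.0, 'gripper_width': 0.997892677168695}
scene {'fx': 463.512150067095, 'fy': 463.512150067095, 'cx': 278.685632720713, 'cy': 212.59804759576923, 'D': array([-0.04145223,  0.        ,  0.        ,  0.        ,  0.        ]), 'xyz': array([-185.38893271, -973.28909506, 1076.89790124]), 'attitude': array([ 0.8105071 , -0.29130959, -0.69807013])}
top {'fx': 489.8987497385054, 'fy': 489.8987497385054, 'cx': 284.2085623390091, 'cy': 210.71622677345107, 'D': array([-0.05610292,  0.        ,  0.        ,  0.        ,  0.        ]), 'xyz': array([ 367.55204033, -145.27275712, 1456.49202103]), 'attitude': array([ 0.1003439 , -0.11960944, -1.5755344 ])}
{'fx': 311.03756876600363, 'fy': 311.03756876600363, 'cx': 279.49572363862154, 'cy': 207.3942935382974, 'D': array([-0.06857498,  0.        ,  0.        ,  0.        ,  0.        ]), 'xyz': array([ 225.62873139, -563.31911013,  383.54958847]), 'attitude': array([-0.26002546,  0.20485819, -1.31682071])}
```

View pics/top0.png

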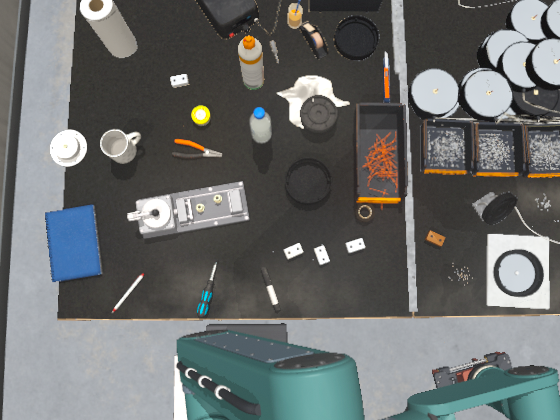

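View pics/scene0.png

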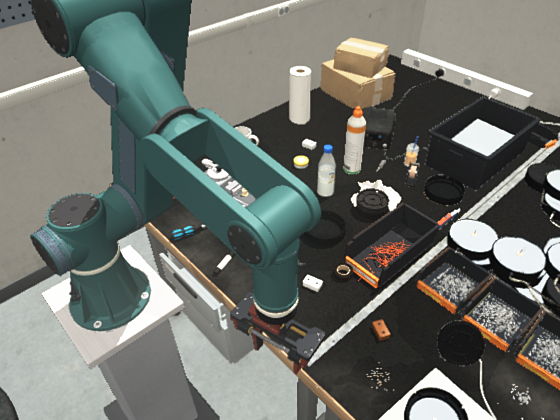

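The top picture shows three white blocks at (293,251), (321,255) and (355,245). Two bushes are on the vise bed at (200,209) and (217,199), the dish is at (308,182), and the tape is near (365,212). I'll enlarge the work area.

```bash
cat > h.py <<'E'
from plant import state, viewer, bot
import numpy as np, cv2
from scipy.spatial.transform import Rotation as R
def rays(m,px):
    K=np.array([[m['fx'],0,m['cx']],[0,m['fy'],m['cy']],[0,0,1]])
    u=cv2.undistortPoints(np.array(px,float).reshape(-1,1,2),K,m['D']).reshape(-1,2)
    d=np.c_[u[:,0],-u[:,1],-np.ones(len(u))]
    return R.from_rotvec(m['attitude']).apply(d)
def p2w(m,px,z):
    d=rays(m,px); o=m['xyz']; return o+d*((np.broadcast_to(z,len(d))-o[2])/d[:,2])[:,None]
def w2p(m,P):
    K=np.array([[m['fx'],0,m['cx']],[0,m['fy'],m['cy']],[0,0,1]])
    c=R.from_rotvec(m['attitude']).inv().apply(np.atleast_2d(P)-m['xyz'])*[1,-1,-1]
    return cv2.projectPoints(c,np.zeros(3),np.zeros(3),K,m['D'])[0].reshape(-1,2)
def delta(p,r):
    """needed shift (m) and turn in tool axes to TCP p(mm), rot r (Rotation), from measured pose"""
    s=state(); T=R.from_rotvec(s['tcp_rot'])
    return T.inv().apply(np.array(p)-s['tool_pos'])/1000,(T.inv()*r).as_rotvec()
def down(yaw): # tool down, tool y axis (closing) at world angle yaw
    y=np.array([np.cos(yaw),np.sin(yaw),0]); z=np.array([0,0,-1.]); return R.from_matrix(np.c_[np.cross(y,z),y,z])
E
python3 - <<'E'
from h import *
im=cv2.imread("pics/top0.png")
c=im[150:275,115:385]
cv2.imwrite("pics/c1.png",cv2.resize(c[20:,:170],None,fx=4.7,fy=4.7,interpolation=cv2.INTER_CUBIC))
cv2.imwrite("pics/c2.png",cv2.resize(c[85:115,165:265],None,fx=8,fy=8,interpolation=cv2.INTER_CUBIC))
m=viewer.camera_model("top")
print(p2w(m,[(293,251),(321,255),(355,245)],20).round())
print(p2w(m,[(200,209),(217,199)],34).round(),p2w(m,[(308,182),(365,212)],[33,19]).round())
g=cv2.cvtColor(im,cv2.COLOR_BGR2GRAY)
n,l,st,ce=cv2.connectedComponentsWithStats((g[235:270,280:370]>140).astype(np.uint8))
for i in range(1,n):
    if st[i,4]>40:
        pts=np.argwhere(l==i)[:,::-1].astype(np.float32)+[280,235]
        w=p2w(m,pts,20)[:,:2].astype(np.float32); print(cv2.minAreaRect(w),st[i,4])
E
```

```text
[[ 450. -189.   20.]
 [ 438. -270.   20.]
 [ 467. -371.   20.]]
[[575.  83.  34.]
 [604.  34.  34.]] [[ 653. -235.   33.]
 [ 564. -404.   19.]]
((466.66046142578125, -371.52734375), (31.51014518737793, 53.37714385986328), 17.806045532226562) 198
((451.84417724609375, -189.074462890625), (31.769807815551758, 52.73372268676758), 23.417150497436523) 192
((440.36492919921875, -271.62982177734375), (54.23309326171875, 33.36798095703125), 20.97393035888672) 202
```

View pics/c1.png

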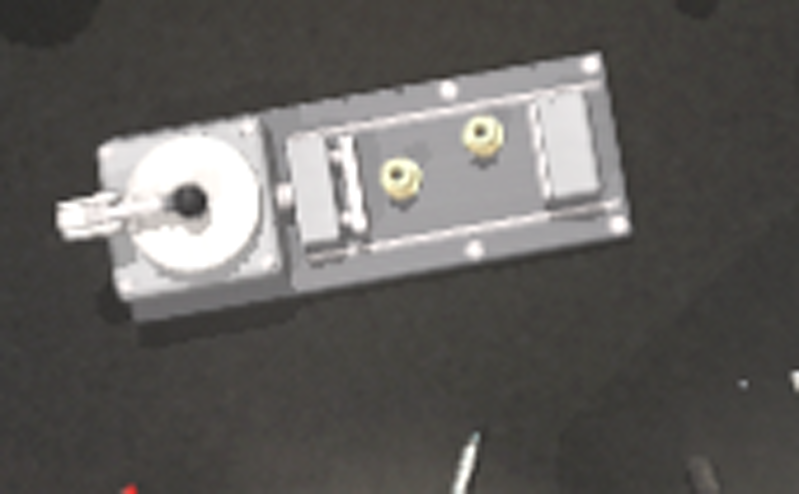

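```bash
python3 - <<'E'
from h import *
m=viewer.camera_model("top")
f=lambda x,y:(115+x/4.7,170+y/4.7)
print("knob",p2w(m,[f(190,200)],77).round(1),"wheel",p2w(m,[f(196,204)],64).round(1))
print("base r corners",p2w(m,[f(600,53),f(630,235),f(103,160),f(140,320)],[12,12,12,0]).round(1))
print("hous",p2w(m,[f(100,145),f(262,115),f(283,265),f(120,298)],50).round(1))
print("fixed jaw top",p2w(m,[f(533,95),f(585,88),f(600,192),f(552,203)],38).round(1))
s=state();T=R.from_rotvec(s['tcp_rot']);c=viewer.camera_model("wrist")
print("cam in tool",T.inv().apply(c['xyz']-s['tool_pos']),"R",(T.inv()*R.from_rotvec(c['attitude'])).as_matrix().round(2), T.as_matrix().round(2))
E
```

```text
knob [[559.  203.4  77. ]] wheel [[558.3 202.9  64. ]]
base r corners [[661.  -39.9  12. ]
 [543.8 -59.2  12. ]
 [594.  276.2  12. ]
 [493.  252.6   0. ]]
hous [[597.5 267.3  50. ]
 [615.6 166.9  50. ]
 [522.  151.7  50. ]
 [502.3 251.7  50. ]]
fixed jaw top [[629.2   0.   38. ]
 [633.5 -32.5  38. ]
 [567.7 -42.1  38. ]
 [561.  -12.3  38. ]]
cam in tool [  83.53938902    1.39007959 -161.63060907] R [[-0.    0.95  0.3 ]
 [ 1.    0.   -0.  ]
 [-0.    0.3  -0.95]] [[ 0.97  0.24 -0.  ]
 [ 0.24 -0.97  0.  ]
 [ 0.   -0.   -1.  ]]
```

```bash
cat > d.py <<'E'
import sys; from h import *
a=[float(v) for v in sys.argv[1:5]]
t,w=delta(a[:3],down(np.radians(a[3]))); print(t.round(4),w.round(3), state()['time_s'])
E
python3 d.py 570 132 220 10.2
```

```text
[ 0.5849 -0.5905  0.003 ] [-1.000e-03 -1.000e-03 -1.506e+00] 0.1
```

>>> move_arm --deltas '[{"dx": 0.2925, "dy": -0.295, "dz": 0.003, "wz": -0.75}, {"dx": 0.2925, "dy": -0.295, "dz": 0.003, "wz": -0.75}, {"dx": 0.2925, "dy": -0.295, "dz": 0.003, "wz": -0.75}, {"dx": 0.2925, "dy": -0.295, "dz": 0.003, "wz": -0.75}, {"dx": 0.2925, "dy": -0.295, "dz": 0.003, "wz": -0.75}, {"dx": 0.2925, "dy": -0.295, "dz": 0.003, "wz": -0.75}, {"dx": 0.585, "dy": -0.59, "dz": 0.003, "wz": -1.506}, {"dx": 0.585, "dy": -0.59, "dz": 0.003, "wz": -1.506}, {"dx": 0.585, "dy": -0.59, "dz": 0.003, "wz": -1.506}, {"dx": 0.585, "dy": -0.59, "dz": 0.003, "wz": -1.506}, {"dx": 0.585, "dy": -0.59, "dz": 0.003, "wz": -1.506}, {"dx": 0.585, "dy": -0.59, "dz": 0.003, "wz": -1.506}]'

```text
invalid input
```

```bash
python3 d.py 570 132 220 10.2
```

```text
[ 0.5849 -0.5905  0.003 ] [-1.000e-03 -1.000e-03 -1.506e+00] 0.1
```

>>> move_arm --deltas '[{"dx": 0.29, "dy": -0.295, "dz": 0.003, "wx": 0, "wy": 0, "wz": -0.75}, {"dx": 0.29, "dy": -0.295, "dz": 0.003, "wx": 0, "wy": 0, "wz": -0.75}, {"dx": 0.29, "dy": -0.295, "dz": 0.003, "wx": 0, "wy": 0, "wz": -0.75}, {"dx": 0.29, "dy": -0.295, "dz": 0.003, "wx": 0, "wy": 0, "wz": -0.75}, {"dx": 0.29, "dy": -0.295, "dz": 0.003, "wx": 0, "wy": 0, "wz": -0.75}, {"dx": 0.585, "dy": -0.59, "dz": 0.003, "wx": 0, "wy": 0, "wz": -1.506}, {"dx": 0.585, "dy": -0.59, "dz": 0.003, "wx": 0, "wy": 0, "wz": -1.506}, {"dx": 0.585, "dy": -0.59, "dz": 0.003, "wx": 0, "wy": 0, "wz": -1.506}, {"dx": 0.585, "dy": -0.59, "dz": 0.003, "wx": 0, "wy": 0, "wz": -1.506}, {"dx": 0.585, "dy": -0.59, "dz": 0.003, "wx": 0, "wy": 0, "wz": -1.506}, {"dx": 0.585, "dy": -0.59, "dz": 0.003, "wx": 0, "wy": 0, "wz": -1.506}, {"dx": 0.585, "dy": -0.59, "dz": 0.003, "wx": 0, "wy": 0, "wz": -1.506}]'

```text
time_s: 1.3
tool_pos: [452.0, -65.0, 220.1]
tcp_rot: [-2.015, -2.411, 0.0]
ft_force: [0.3, -0.8, -0.5]
gripper_width: 0.998
grasp_force: 0.0
```

```bash
python3 d.py 570 132 220 10.2
```

```text
[1.729e-01 1.511e-01 1.000e-04] [-0. -0.  0.] 1.3
```

>>> move_arm --deltas '[{"dx": 0.173, "dy": 0.151, "dz": 0, "wx": 0, "wy": 0, "wz": 0}, {"dx": 0.173, "dy": 0.151, "dz": 0, "wx": 0, "wy": 0, "wz": 0}, {"dx": 0.173, "dy": 0.151, "dz": 0, "wx": 0, "wy": 0, "wz": 0}, {"dx": 0.173, "dy": 0.151, "dz": 0, "wx": 0, "wy": 0, "wz": 0}, {"dx": 0.173, "dy": 0.151, "dz": 0, "wx": 0, "wy": 0, "wz": 0}, {"dx": 0.173, "dy": 0.151, "dz": 0, "wx": 0, "wy": 0, "wz": 0}, {"dx": 0.173, "dy": 0.151, "dz": 0, "wx": 0, "wy": 0, "wz": 0}, {"dx": 0.173, "dy": 0.151, "dz": 0, "wx": 0, "wy": 0, "wz": 0}]'

```text
time_s: 2.1
tool_pos: [568.5, 129.0, 219.8]
tcp_rot: [-2.015, -2.409, 0.002]
ft_force: [0.2, -0.3, 0.4]
gripper_width: 1.0
grasp_force: 0.0
```

```bash
python3 - <<'E'
from h import *
import pickle
m=viewer.camera_model("wrist"); im=viewer.snapshot("wrist")[:,:,::-1]; s=state()
cv2.imwrite("pics/w1.png",im); pickle.dump(m,open("w1.pkl","wb")); print(s['tool_pos'],s['joints'].round(2))
E
```

```text
[568.60072849 128.84299138 219.96348963] [ 0.1   0.34  1.55 -0.    1.25 -0.07]
```

View pics/w1.png

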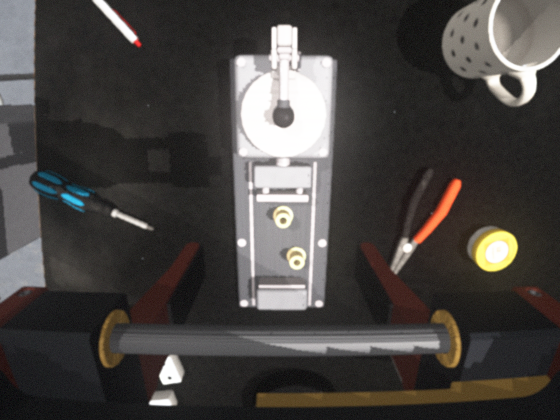

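```bash
python3 - <<'E'
import cv2
im=cv2.imread("pics/w1.png")
a=cv2.resize(im[150:320,225:345],None,fx=5,fy=5,interpolation=cv2.INTER_CUBIC)[:600*2]
a=cv2.resize(im[155:315,225:345],None,fx=3.75,fy=3.75,interpolation=cv2.INTER_CUBIC)
b=cv2.resize(im[15:165,230:340],None,fx=3.0,fy=3.0,interpolation=cv2.INTER_CUBIC)
b=cv2.copyMakeBorder(b,0,600-b.shape[0],0,0,cv2.BORDER_CONSTANT)
cv2.imwrite("pics/w1c.png",cv2.hconcat([a,b]))
E
```

```text
(no output)
```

View pics/w1c.png

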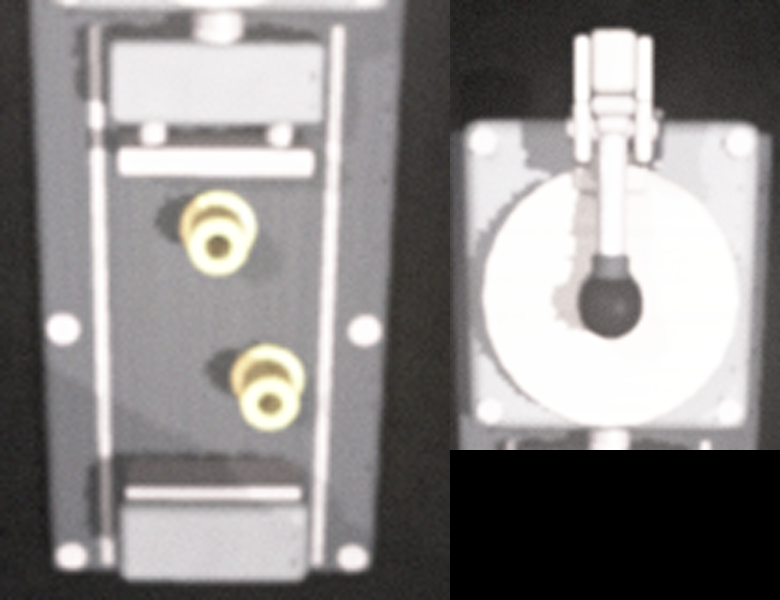

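```bash
python3 - <<'E'
from h import *
import pickle
m=pickle.load(open("w1.pkl","rb"))
L=lambda x,y:(225+x/3.75,155+y/3.75); Q=lambda x,y:(230+(x-450)/3,15+y/3)
S=p2w(m,[L(63,329),L(364,329),L(71,556),L(353,556)],13)[:,:2]
print("screws",S.round(1)); 
J=p2w(m,[L(125,486),L(302,486),L(122,504),L(306,504),L(123,580),L(306,578)],38)[:,:2]; print("jaw",J.round(1))
M=p2w(m,[L(110,42),L(322,42),L(110,122),L(322,122),L(119,150),L(314,150),L(119,175),L(313,175)],36)[:,:2]; print("mjaw",M.round(1))
W=p2w(m,[Q(611,297)],64)[:,:2];K=p2w(m,[Q(610,304)],77)[:,:2];print("wheel",W,"knob",K)
H=p2w(m,[Q(465,122),Q(757,122),Q(467,425),Q(746,428)],50)[:,:2];print("hous",H.round(1))
for p in [Q(614,105)]: print("hinge",p2w(m,[p],80).round(1))
B=p2w(m,[L(217,247),L(270,403)],34)[:,:2];print("bush",B.round(1))
x=S[:2].mean(0)-S[2:].mean(0); print("ang",np.degrees(np.arctan2(x[1],x[0])))
x=W[0]-S[2:].mean(0); a=np.arctan2(x[1],x[0]); print("ang2",np.degrees(a))
x=H[:2].mean(0)-H[2:].mean(0); print("ang3",np.degrees(np.arctan2(x[1],x[0])))
u=np.array([np.cos(a),np.sin(a)]);v=np.array([-u[1],u[0]]);n=W[0]-210*u
for nm,P in dict(S=S,J=J,M=M,H=H,B=B,K=K).items(): print(nm,np.c_[(P-n)@u,(P-n)@v].round(1).tolist())
print("nest",n)
E
```

```text
screws [[534.9  38.7]
 [637.   57. ]
 [550.4 -51.9]
 [653.3 -33.4]]
jaw [[564.7  -3.3]
 [623.5   7.3]
 [564.8 -10.4]
 [626.2   0.7]
 [569.8 -40.6]
 [632.4 -28.5]]
mjaw [[536.8 144.4]
 [599.1 155.6]
 [540.6 120.1]
 [604.2 131.5]
 [544.7 111.8]
 [603.6 122.4]
 [545.9 103.9]
 [604.9 114.5]]
wheel [[558.60747073 206.039526  ]] knob [[558.50400231 204.04592999]]
hous [[501.6 252.5]
 [595.9 269.5]
 [516.3 153.7]
 [614.2 170.2]]
hinge [[549.3 261.   80. ]]
bush [[580.1  85.2]
 [607.4  34.1]]
ang 99.96510632652438
ang2 99.85565710863332
ang3 99.45844667370302
S [[49.2, 52.0], [49.8, -51.7], [-42.8, 52.3], [-42.1, -52.3]]
J [[2.7, 29.8], [3.1, -29.9], [-4.3, 30.9], [-3.9, -31.5], [-35.0, 31.2], [-33.8, -32.5]]
M [[153.0, 32.0], [153.3, -31.3], [128.4, 32.5], [128.7, -32.1], [119.5, 29.9], [119.9, -30.0], [111.5, 30.0], [111.9, -30.0]]
H [[265.5, 48.2], [266.1, -47.6], [165.7, 50.6], [165.2, -48.6]]
B [[87.3, -0.5], [32.2, -18.6]]
K [[208.1, 0.4]]
nest [594.55246591  -0.86131334]
```

```bash
python3 d.py 580 85 17 9.9;python3 d.py 643 -218 150 9.9
```

```text
[-0.0451  0.0037  0.203 ] [-0.001  0.     0.004] 2.15
[-0.3545  0.0123  0.07  ] [-0.001  0.     0.004] 2.15
```

>>> move_arm --deltas '[{"dx": -0.045, "dy": 0.004, "dz": 0.05, "wx": 0, "wy": 0, "wz": 0.004}, {"dx": -0.045, "dy": 0.004, "dz": 0.1, "wx": 0, "wy": 0, "wz": 0.004}, {"dx": -0.045, "dy": 0.004, "dz": 0.13, "wx": 0, "wy": 0, "wz": 0.004}, {"dx": -0.045, "dy": 0.004, "dz": 0.16, "wx": 0, "wy": 0, "wz": 0.004}, {"dx": -0.045, "dy": 0.004, "dz": 0.18, "wx": 0, "wy": 0, "wz": 0.004}, {"dx": -0.045, "dy": 0.004, "dz": 0.195, "wx": 0, "wy": 0, "wz": 0.004}, {"dx": -0.045, "dy": 0.004, "dz": 0.203, "wx": 0, "wy": 0, "wz": 0.004}, {"dx": -0.045, "dy": 0.004, "dz": 0.203, "wx": 0, "wy": 0, "wz": 0.004}, {"dx": -0.045, "dy": 0.004, "dz": 0.203, "wx": 0, "wy": 0, "wz": 0.004}]'

```text
time_s: 3.05
tool_pos: [581.7, 85.9, 17.8]
tcp_rot: [2.021, 2.405, 0.001]
ft_force: [0.9, 0.3, 0.1]
gripper_width: 1.001
grasp_force: 0.0
```

>>> move_arm --deltas '[{"dx": 0, "dy": 0, "dz": 0, "wx": 0, "wy": 0, "wz": 0}, {"dx": 0, "dy": 0, "dz": 0, "wx": 0, "wy": 0, "wz": 0}, {"dx": 0, "dy": 0, "dz": 0, "wx": 0, "wy": 0, "wz": 0}, {"dx": 0, "dy": 0, "dz": 0, "wx": 0, "wy": 0, "wz": 0}, {"dx": 0, "dy": 0, "dz": 0, "wx": 0, "wy": 0, "wz": 0}, {"dx": 0, "dy": 0, "dz": 0, "wx": 0, "wy": 0, "wz": 0}, {"dx": 0, "dy": 0, "dz": 0, "wx": 0, "wy": 0, "wz": 0}, {"dx": 0, "dy": 0, "dz": 0, "wx": 0, "wy": 0, "wz": 0}]' --grip 1

```text
time_s: 3.85
tool_pos: [581.3, 86.5, 17.1]
tcp_rot: [-2.02, -2.406, -0.0]
ft_force: [0.0, 0.3, 0.6]
gripper_width: 0.313
grasp_force: 0.0
```

>>> move_arm --deltas '[{"dx": 0, "dy": 0, "dz": 0, "wx": 0, "wy": 0, "wz": 0}, {"dx": 0, "dy": 0, "dz": 0, "wx": 0, "wy": 0, "wz": 0}, {"dx": 0, "dy": 0, "dz": -0.04, "wx": 0, "wy": 0, "wz": 0}, {"dx": 0, "dy": 0, "dz": -0.08, "wx": 0, "wy": 0, "wz": 0}, {"dx": 0, "dy": 0, "dz": -0.1, "wx": 0, "wy": 0, "wz": 0}, {"dx": -0.308, "dy": 0.016, "dz": -0.1, "wx": 0, "wy": 0, "wz": 0}, {"dx": -0.308, "dy": 0.016, "dz": -0.1, "wx": 0, "wy": 0, "wz": 0}, {"dx": -0.308, "dy": 0.016, "dz": -0.1, "wx": 0, "wy": 0, "wz": 0}, {"dx": -0.308, "dy": 0.016, "dz": -0.1, "wx": 0, "wy": 0, "wz": 0}, {"dx": -0.308, "dy": 0.016, "dz": -0.1, "wx": 0, "wy": 0, "wz": 0}, {"dx": -0.308, "dy": 0.016, "dz": -0.1, "wx": 0, "wy": 0, "wz": 0}]'

```text
time_s: 4.95
tool_pos: [648.6, -208.0, 117.0]
tcp_rot: [-2.02, -2.406, -0.0]
ft_force: [-0.0, -0.2, -0.5]
gripper_width: 0.264
grasp_force: 30.0
```

```bash
cat > dish.py <<'E'
from h import *
m=viewer.camera_model("top"); im=viewer.snapshot("top")
im=im[:,:,::-1]; cv2.imwrite("pics/t_dish.png",im)
g=cv2.resize(cv2.cvtColor(im,cv2.COLOR_BGR2GRAY)[130:235,250:360],None,fx=4,fy=4,interpolation=cv2.INTER_CUBIC)
c=cv2.HoughCircles(g,cv2.HOUGH_GRADIENT,2,20,param1=60,param2=40,minRadius=60,maxRadius=105)
if c is not None:
    for x,y,r in c[0][:4]: print(p2w(m,[(250+(x+.5)/4-.5,130+(y+.5)/4-.5)],33).round(1),r/4)
E
python3 dish.py; python3 d.py 649.5 -215 117 9.9
```

```text
[[ 731.4 -222.2   33. ]] 18.0
[[ 731.5 -204.3   33. ]] 23.75
[[ 740.5 -234.3   33. ]] 24.85
[[ 748.3 -217.9   33. ]] 25.4
[ 0.0022 -0.0013  0.0004] [ 0.003  0.007 -0.002] 5.0
```

```bash
cat > wv.py <<'E'
import sys,pickle; from h import *
m=viewer.camera_model("wrist"); im=viewer.snapshot("wrist")[:,:,::-1]
cv2.imwrite(f"pics/{sys.argv[1]}.png",im); pickle.dump(m,open(sys.argv[1]+".pkl","wb")); print(state()['tool_pos'],state()['grasp_force'])
E
python3 wv.py w2
```

```text
[ 650.282432   -213.08975264  117.26977004] 29.999510049819946
```

View pics/w2.png

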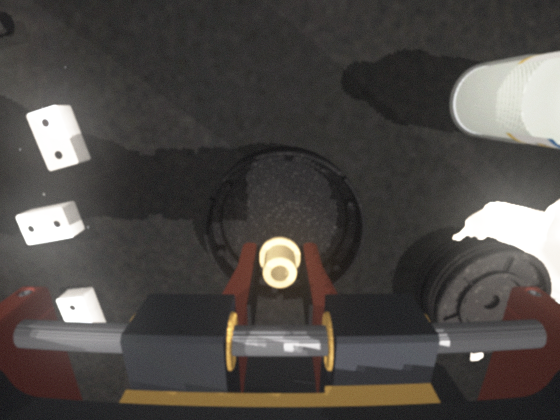

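The dish rim spans columns 207 to 361 with its top edge at row 147. The bush is held at (280,265), and the three blocks are on the left.

```bash
python3 - <<'E'
from h import *
import pickle
m=pickle.load(open("w2.pkl","rb"))
for z in(33,25):
    P=p2w(m,[(207,218),(361,218),(284,147)],z); print(P.round(1),np.linalg.norm(P[0]-P[1]))
t=np.radians(np.arange(0,360,45))
for c in([653,-235],[651,-233],[655,-238]): print(c,w2p(m,np.c_[c[0]+70.5*np.cos(t),c[1]+70.5*np.sin(t),0*t+30]).round().tolist())
E
```

```text
[[ 592.3 -233.1   33. ]
 [ 720.3 -211.2   33. ]
 [ 645.9 -164.    33. ]] 129.8652864207641
[[ 590.8 -236.3   25. ]
 [ 723.  -213.7   25. ]
 [ 646.2 -164.9   25. ]] 134.09690613214988
[653, -235] [[357.0, 243.0], [348.0, 184.0], [293.0, 149.0], [227.0, 164.0], [196.0, 217.0], [214.0, 272.0], [265.0, 299.0], [322.0, 288.0]]
[651, -233] [[355.0, 240.0], [346.0, 181.0], [291.0, 146.0], [225.0, 161.0], [194.0, 214.0], [212.0, 269.0], [263.0, 297.0], [320.0, 286.0]]
[655, -238] [[358.0, 246.0], [349.0, 188.0], [294.0, 153.0], [229.0, 168.0], [198.0, 221.0], [216.0, 275.0], [267.0, 302.0], [323.0, 291.0]]
```

>>> move_arm --deltas '[{"dx": -0.002, "dy": 0.003, "dz": 0.03, "wx": 0, "wy": 0, "wz": 0}, {"dx": -0.002, "dy": 0.003, "dz": 0.06, "wx": 0, "wy": 0, "wz": 0}, {"dx": -0.002, "dy": 0.003, "dz": 0.08, "wx": 0, "wy": 0, "wz": 0}, {"dx": -0.002, "dy": 0.003, "dz": 0.088, "wx": 0, "wy": 0, "wz": 0}, {"dx": -0.002, "dy": 0.003, "dz": 0.095, "wx": 0, "wy": 0, "wz": 0}, {"dx": -0.002, "dy": 0.003, "dz": 0.095, "wx": 0, "wy": 0, "wz": 0}, {"dx": -0.002, "dy": 0.003, "dz": 0.095, "wx": 0, "wy": 0, "wz": 0}]'

```text
time_s: 5.75
tool_pos: [652.6, -207.5, 23.1]
tcp_rot: [2.019, 2.405, 0.001]
ft_force: [0.1, -1.0, -1.5]
gripper_width: 0.263
grasp_force: 30.0
```

>>> move_arm --deltas '[{"dx": 0, "dy": 0, "dz": 0, "wx": 0, "wy": 0, "wz": 0}, {"dx": 0, "dy": 0, "dz": 0, "wx": 0, "wy": 0, "wz": 0}, {"dx": 0, "dy": 0, "dz": 0, "wx": 0, "wy": 0, "wz": 0}, {"dx": 0, "dy": 0, "dz": -0.03, "wx": 0, "wy": 0, "wz": 0}, {"dx": 0, "dy": 0, "dz": -0.08, "wx": 0, "wy": 0, "wz": 0}, {"dx": 0, "dy": 0, "dz": -0.095, "wx": 0, "wy": 0, "wz": 0}]' --grip 0.55

```text
time_s: 6.35
tool_pos: [654.8, -208.6, 122.4]
tcp_rot: [2.015, 2.401, 0.004]
ft_force: [1.5, 0.3, 0.4]
gripper_width: 0.448
grasp_force: 0.0
```

```bash
python3 d.py 607.4 34 17 9.9
```

```text
[ 0.2476 -0.0053  0.1043] [0.006 0.004 0.001] 6.35
```

>>> move_arm --deltas '[{"dx": 0.248, "dy": -0.005, "dz": 0, "wx": 0, "wy": 0, "wz": 0}, {"dx": 0.248, "dy": -0.005, "dz": 0, "wx": 0, "wy": 0, "wz": 0}, {"dx": 0.248, "dy": -0.005, "dz": 0, "wx": 0, "wy": 0, "wz": 0}, {"dx": 0.248, "dy": -0.005, "dz": 0, "wx": 0, "wy": 0, "wz": 0}, {"dx": 0.248, "dy": -0.005, "dz": 0, "wx": 0, "wy": 0, "wz": 0}, {"dx": 0.248, "dy": -0.005, "dz": 0.02, "wx": 0, "wy": 0, "wz": 0}, {"dx": 0.248, "dy": -0.005, "dz": 0.05, "wx": 0, "wy": 0, "wz": 0}, {"dx": 0.248, "dy": -0.005, "dz": 0.08, "wx": 0, "wy": 0, "wz": 0}, {"dx": 0.248, "dy": -0.005, "dz": 0.095, "wx": 0, "wy": 0, "wz": 0}, {"dx": 0.248, "dy": -0.005, "dz": 0.104, "wx": 0, "wy": 0, "wz": 0}, {"dx": 0.248, "dy": -0.005, "dz": 0.104, "wx": 0, "wy": 0, "wz": 0}, {"dx": 0.248, "dy": -0.005, "dz": 0.104, "wx": 0, "wy": 0, "wz": 0}]' --grip 0.3

```text
time_s: 7.55
tool_pos: [604.8, 35.7, 13.8]
tcp_rot: [2.02, 2.405, 0.001]
ft_force: [0.2, -0.5, -0.8]
gripper_width: 0.702
grasp_force: 0.0
```

>>> move_arm --deltas '[{"dx": 0, "dy": 0, "dz": 0, "wx": 0, "wy": 0, "wz": 0}, {"dx": 0, "dy": 0, "dz": 0, "wx": 0, "wy": 0, "wz": 0}, {"dx": 0, "dy": 0, "dz": 0, "wx": 0, "wy": 0, "wz": 0}, {"dx": 0, "dy": 0, "dz": 0, "wx": 0, "wy": 0, "wz": 0}, {"dx": 0, "dy": 0, "dz": 0, "wx": 0, "wy": 0, "wz": 0}, {"dx": 0, "dy": 0, "dz": 0, "wx": 0, "wy": 0, "wz": 0}, {"dx": 0, "dy": 0, "dz": 0, "wx": 0, "wy": 0, "wz": 0}, {"dx": 0, "dy": 0, "dz": -0.03, "wx": 0, "wy": 0, "wz": 0}, {"dx": 0, "dy": 0, "dz": -0.08, "wx": 0, "wy": 0, "wz": 0}, {"dx": 0, "dy": 0, "dz": -0.1, "wx": 0, "wy": 0, "wz": 0}, {"dx": 0, "dy": 0, "dz": -0.1, "wx": 0, "wy": 0, "wz": 0}, {"dx": 0, "dy": 0, "dz": -0.1, "wx": 0, "wy": 0, "wz": 0}]' --grip 1

```text
time_s: 8.75
tool_pos: [603.7, 36.0, 112.8]
tcp_rot: [-2.02, -2.406, -0.0]
ft_force: [-0.8, 0.9, -1.2]
gripper_width: 0.267
grasp_force: 30.0
```

```bash
python3 d.py 658 -250 117 9.9
```

```text
[-0.2911  0.0039 -0.0042] [ 0.    -0.     0.001] 8.75
```

>>> move_arm --deltas '[{"dx": -0.291, "dy": 0.004, "dz": 0, "wx": 0, "wy": 0, "wz": 0}, {"dx": -0.291, "dy": 0.004, "dz": 0, "wx": 0, "wy": 0, "wz": 0}, {"dx": -0.291, "dy": 0.004, "dz": 0, "wx": 0, "wy": 0, "wz": 0}, {"dx": -0.291, "dy": 0.004, "dz": 0, "wx": 0, "wy": 0, "wz": 0}, {"dx": -0.291, "dy": 0.004, "dz": 0, "wx": 0, "wy": 0, "wz": 0}, {"dx": -0.291, "dy": 0.004, "dz": 0, "wx": 0, "wy": 0, "wz": 0}, {"dx": -0.291, "dy": 0.004, "dz": 0, "wx": 0, "wy": 0, "wz": 0}, {"dx": -0.291, "dy": 0.004, "dz": 0, "wx": 0, "wy": 0, "wz": 0}]'

```text
time_s: 9.55
tool_pos: [656.7, -250.2, 110.2]
tcp_rot: [-2.02, -2.4, 0.001]
ft_force: [0.4, -0.5, -1.1]
gripper_width: 0.265
grasp_force: 30.0
```

>>> move_arm --deltas '[{"dx": 0, "dy": 0, "dz": 0.03, "wx": 0, "wy": 0, "wz": 0}, {"dx": 0, "dy": 0, "dz": 0.06, "wx": 0, "wy": 0, "wz": 0}, {"dx": 0, "dy": 0, "dz": 0.08, "wx": 0, "wy": 0, "wz": 0}, {"dx": 0, "dy": 0, "dz": 0.088, "wx": 0, "wy": 0, "wz": 0}, {"dx": 0, "dy": 0, "dz": 0.092, "wx": 0, "wy": 0, "wz": 0}, {"dx": 0, "dy": 0, "dz": 0.092, "wx": 0, "wy": 0, "wz": 0}, {"dx": 0, "dy": 0, "dz": 0.092, "wx": 0, "wy": 0, "wz": 0}]'

```text
time_s: 10.25
tool_pos: [659.1, -249.9, 22.2]
tcp_rot: [2.019, 2.405, 0.001]
ft_force: [0.2, -0.2, -0.4]
gripper_width: 0.267
grasp_force: 30.0
```

>>> move_arm --deltas '[{"dx": 0, "dy": 0, "dz": 0, "wx": 0, "wy": 0, "wz": 0}, {"dx": 0, "dy": 0, "dz": 0, "wx": 0, "wy": 0, "wz": 0}, {"dx": 0, "dy": 0, "dz": 0, "wx": 0, "wy": 0, "wz": 0}, {"dx": 0, "dy": 0, "dz": -0.03, "wx": 0, "wy": 0, "wz": 0}, {"dx": 0, "dy": 0, "dz": -0.08, "wx": 0, "wy": 0, "wz": 0}, {"dx": 0, "dy": 0, "dz": -0.13, "wx": 0, "wy": 0, "wz": 0}, {"dx": -0.03, "dy": -0.05, "dz": -0.13, "wx": 0, "wy": 0, "wz": 0}, {"dx": -0.03, "dy": -0.1, "dz": -0.13, "wx": 0, "wy": 0, "wz": 0}, {"dx": -0.03, "dy": -0.1, "dz": -0.13, "wx": 0, "wy": 0, "wz": 0}]' --grip 0.55

```text
time_s: 11.15
tool_pos: [559.8, -297.4, 151.3]
tcp_rot: [-2.021, -2.401, 0.003]
ft_force: [0.3, 0.4, -0.2]
gripper_width: 0.448
grasp_force: 0.0
```

```bash
python3 wv.py w3
```

```text
[ 561.15269511 -297.35234904  151.38917962] 0.0
```

View pics/w3.png

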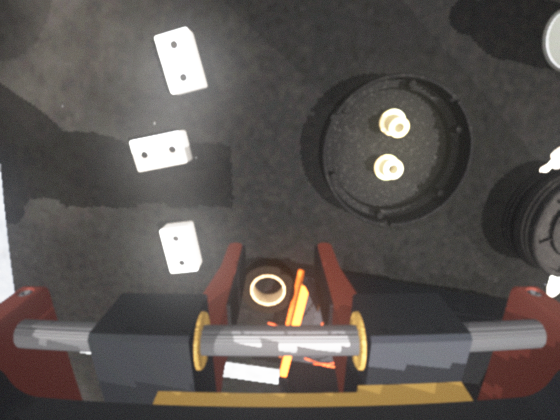

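Both bushes stand in the dish at (396,123) and (389,167). The blocks' hole pairs are at (174,44)/(186,77), (145,155)/(172,149) and (175,239)/(181,262).

```bash
cat > blk.py <<'E'
import sys,pickle; from h import *
# find white block tops in saved wrist picture: rect on top plane, with hole centroid
def blocks(name,z=20,roi=None):
    m=pickle.load(open(name+".pkl","rb")); im=cv2.imread(f"pics/{name}.png"); g=cv2.cvtColor(im,cv2.COLOR_BGR2GRAY)
    g[285:]=0
    n,l,st,ce=cv2.connectedComponentsWithStats((g>150).astype(np.uint8))
    for i in range(1,n):
        if 700<st[i,4]<4000:
            h=cv2.findContours((l==i).astype(np.uint8),cv2.RETR_CCOMP,cv2.CHAIN_APPROX_NONE)
            hol=[]
            for c,hi in zip(h[0],h[1][0]):
                if hi[3]>=0 and len(c)>=4: hol.append(c.reshape(-1,2).mean(0))
            pts=np.argwhere(l==i)[:,::-1]
            r=cv2.minAreaRect(p2w(m,pts,z)[:,:2].astype(np.float32)); ang=r[2]+(90 if r[1][1]>r[1][0] else 0)
            print("rect",np.round(r[0],1),np.round(r[1],1),"long",round(ang,1),end=' ')
            if len(hol)==2:
                P=p2w(m,hol,z)[:,:2]; d=P[1]-P[0]; print("holes mid",P.mean(0).round(1),"ang",round(np.degrees(np.arctan2(d[1],d[0]))%180,1),np.linalg.norm(d).round(1),end='')
            print(ce[i].round())
if __name__=="__main__": blocks(sys.argv[1])
E
python3 blk.py w3; python3 - <<'E'
from h import *; import pickle
m=pickle.load(open("w3.pkl","rb"))
P=p2w(m,[(174,44),(186,77),(145,155),(172,149),(175,239),(181,262)],20)[:,:2]
for a,b in zip(P[::2],P[1::2]): d=b-a; print(((a+b)/2).round(1),np.degrees(np.arctan2(d[1],d[0]))%180,np.linalg.norm(d))
print(p2w(m,[(397,147)],33))
E
```

```text
rect [ 452.4 -190.4] [36.2 54. ] long 112.9 [180.  61.]
rect [ 651.8 -209.4] [25.2 30. ] long 167.7 [394. 123.]
rect [ 440.5 -272.1] [58.  32.7] long 20.4 holes mid [ 438.1 -273.5] ang 20.5 27.8[161. 150.]
rect [ 273.5 -388.4] [138.3  16.6] long 83.0 [  4. 244.]
rect [ 467.5 -369.4] [39.4 58.6] long 107.0 holes mid [ 465.  -372.8] ang 107.8 28.4[181. 247.]
[ 452.  -189.9] 117.33239377230309 28.86524377091896
[ 438.6 -273.6] 21.273129794088803 27.355110016243234
[ 464.8 -373.1] 107.57296897844428 26.64189727123409
[[ 654.88418078 -229.78370576   33.        ]]
```

```bash
python3 d.py 438.5 -273.5 60 20.8
```

```text
[ 0.0443 -0.1166  0.0917] [-0.002 -0.001 -0.192] 11.2
```

>>> move_arm --deltas '[{"dx": 0.0443, "dy": -0.1166, "dz": 0.0, "wx": 0.0, "wy": 0.0, "wz": -0.192}, {"dx": 0.0443, "dy": -0.1166, "dz": 0.0917, "wx": 0.0, "wy": 0.0, "wz": -0.192}, {"dx": 0.0443, "dy": -0.1166, "dz": 0.0917, "wx": 0.0, "wy": 0.0, "wz": -0.192}, {"dx": 0.0443, "dy": -0.1166, "dz": 0.0917, "wx": 0.0, "wy": 0.0, "wz": -0.192}, {"dx": 0.0443, "dy": -0.1166, "dz": 0.0917, "wx": 0.0, "wy": 0.0, "wz": -0.192}, {"dx": 0.0443, "dy": -0.1166, "dz": 0.0917, "wx": 0.0, "wy": 0.0, "wz": -0.192}, {"dx": 0.0443, "dy": -0.1166, "dz": 0.0917, "wx": 0.0, "wy": 0.0, "wz": -0.192}, {"dx": 0.0443, "dy": -0.1166, "dz": 0.0917, "wx": 0.0, "wy": 0.0, "wz": -0.192}]' --grip 0.15

```text
time_s: 12.0
tool_pos: [444.8, -274.5, 60.6]
tcp_rot: [1.777, 2.586, -0.0]
ft_force: [-0.2, 0.7, -0.1]
gripper_width: 0.85
grasp_force: 0.0
```

```bash
python3 d.py 438.5 -273.5 5 20.8
```

```text
[ 0.0034 -0.0056  0.0556] [0.002 0.003 0.004] 12.0
```

>>> move_arm --deltas '[{"dx": 0.002, "dy": -0.004, "dz": 0.02, "wx": 0, "wy": 0, "wz": 0}, {"dx": 0.002, "dy": -0.004, "dz": 0.04, "wx": 0, "wy": 0, "wz": 0}, {"dx": 0.002, "dy": -0.004, "dz": 0.05, "wx": 0, "wy": 0, "wz": 0}, {"dx": 0.002, "dy": -0.004, "dz": 0.055, "wx": 0, "wy": 0, "wz": 0}, {"dx": 0.002, "dy": -0.004, "dz": 0.055, "wx": 0, "wy": 0, "wz": 0}, {"dx": 0.002, "dy": -0.004, "dz": 0.055, "wx": 0, "wy": 0, "wz": 0}, {"dx": 0.002, "dy": -0.004, "dz": 0.055, "wx": 0, "wy": 0, "wz": 0}]'

```text
time_s: 12.7
tool_pos: [438.7, -273.4, 5.1]
tcp_rot: [1.779, 2.588, -0.0]
ft_force: [-0.8, -0.0, 0.2]
gripper_width: 0.846
grasp_force: 0.0
```

>>> move_arm --deltas '[{"dx": 0, "dy": 0, "dz": 0, "wx": 0, "wy": 0, "wz": 0}, {"dx": 0, "dy": 0, "dz": 0, "wx": 0, "wy": 0, "wz": 0}, {"dx": 0, "dy": 0, "dz": 0, "wx": 0, "wy": 0, "wz": 0}, {"dx": 0, "dy": 0, "dz": 0, "wx": 0, "wy": 0, "wz": 0}, {"dx": 0, "dy": 0, "dz": 0, "wx": 0, "wy": 0, "wz": 0}, {"dx": 0, "dy": 0, "dz": 0, "wx": 0, "wy": 0, "wz": 0}, {"dx": 0, "dy": 0, "dz": 0, "wx": 0, "wy": 0, "wz": 0}]' --grip 1

```text
time_s: 13.4
tool_pos: [438.1, -273.0, 4.6]
tcp_rot: [1.78, 2.589, 0.0]
ft_force: [-0.8, 0.0, 2.7]
gripper_width: 0.569
grasp_force: 29.9
```

>>> move_arm --deltas '[{"dx": 0, "dy": 0, "dz": -0.03, "wx": 0, "wy": 0, "wz": 0}, {"dx": 0, "dy": 0, "dz": -0.07, "wx": 0, "wy": 0, "wz": 0}, {"dx": 0, "dy": 0, "dz": -0.1, "wx": 0, "wy": 0, "wz": 0}, {"dx": 0, "dy": 0, "dz": -0.1, "wx": 0, "wy": 0, "wz": 0}, {"dx": 0, "dy": 0, "dz": -0.1, "wx": 0, "wy": 0, "wz": 0}]'

```text
time_s: 13.9
tool_pos: [438.2, -273.0, 104.6]
tcp_rot: [1.78, 2.588, -0.0]
ft_force: [-0.0, 1.0, -0.4]
gripper_width: 0.57
grasp_force: 29.9
```

```bash
python3 d.py 591.4 16.8 100 9.9
```

```text
[0.2158 0.2468 0.0045] [0.001 0.001 0.193] 13.9
```

>>> move_arm --deltas '[{"dx": 0.2158, "dy": 0.2468, "dz": 0.0045, "wx": 0, "wy": 0, "wz": 0.193}, {"dx": 0.2158, "dy": 0.2468, "dz": 0.0045, "wx": 0, "wy": 0, "wz": 0.193}, {"dx": 0.2158, "dy": 0.2468, "dz": 0.0045, "wx": 0, "wy": 0, "wz": 0.193}, {"dx": 0.2158, "dy": 0.2468, "dz": 0.0045, "wx": 0, "wy": 0, "wz": 0.193}, {"dx": 0.2158, "dy": 0.2468, "dz": 0.0045, "wx": 0, "wy": 0, "wz": 0.193}, {"dx": 0.2158, "dy": 0.2468, "dz": 0.0045, "wx": 0, "wy": 0, "wz": 0.193}, {"dx": 0.2158, "dy": 0.2468, "dz": 0.0045, "wx": 0, "wy": 0, "wz": 0.193}, {"dx": 0.2158, "dy": 0.2468, "dz": 0.0045, "wx": 0, "wy": 0, "wz": 0.193}, {"dx": 0.2158, "dy": 0.2468, "dz": 0.0045, "wx": 0, "wy": 0, "wz": 0.193}, {"dx": 0.2158, "dy": 0.2468, "dz": 0.0045, "wx": 0, "wy": 0, "wz": 0.193}, {"dx": 0.2158, "dy": 0.2468, "dz": 0.0045, "wx": 0, "wy": 0, "wz": 0.193}, {"dx": 0.2158, "dy": 0.2468, "dz": 0.0045, "wx": 0, "wy": 0, "wz": 0.193}]'

```text
time_s: 15.1
tool_pos: [590.7, 15.8, 99.8]
tcp_rot: [-2.023, -2.403, 0.001]
ft_force: [1.0, -0.2, -0.1]
gripper_width: 0.566
grasp_force: 29.9
```

```bash
python3 d.py 591.4 16.8 18 9.9
```

```text
[0.0009 0.0009 0.0818] [-0.001 -0.    -0.001] 15.1
```

>>> move_arm --deltas '[{"dx": 0.001, "dy": 0.001, "dz": 0.03, "wx": 0, "wy": 0, "wz": 0}, {"dx": 0.001, "dy": 0.001, "dz": 0.055, "wx": 0, "wy": 0, "wz": 0}, {"dx": 0.001, "dy": 0.001, "dz": 0.07, "wx": 0, "wy": 0, "wz": 0}, {"dx": 0.001, "dy": 0.001, "dz": 0.078, "wx": 0, "wy": 0, "wz": 0}, {"dx": 0.001, "dy": 0.001, "dz": 0.0825, "wx": 0, "wy": 0, "wz": 0}, {"dx": 0.001, "dy": 0.001, "dz": 0.0825, "wx": 0, "wy": 0, "wz": 0}, {"dx": 0.001, "dy": 0.001, "dz": 0.0825, "wx": 0, "wy": 0, "wz": 0}]'

```text
time_s: 15.8
tool_pos: [592.7, 17.9, 18.2]
tcp_rot: [2.021, 2.404, 0.001]
ft_force: [0.5, -0.0, -1.2]
gripper_width: 0.566
grasp_force: 29.9
```

>>> move_arm --deltas '[{"dx": 0, "dy": 0, "dz": 0, "wx": 0, "wy": 0, "wz": 0}, {"dx": 0, "dy": 0, "dz": 0, "wx": 0, "wy": 0, "wz": 0}, {"dx": 0, "dy": 0, "dz": 0, "wx": 0, "wy": 0, "wz": 0}, {"dx": 0, "dy": 0, "dz": -0.03, "wx": 0, "wy": 0, "wz": 0}, {"dx": 0, "dy": 0, "dz": -0.08, "wx": 0, "wy": 0, "wz": 0}, {"dx": 0, "dy": 0, "dz": -0.08, "wx": 0, "wy": 0, "wz": 0}]' --grip 0.2

```text
time_s: 16.4
tool_pos: [596.8, 17.8, 103.4]
tcp_rot: [2.015, 2.399, 0.01]
ft_force: [0.6, -0.6, 0.1]
gripper_width: 0.796
grasp_force: 0.0
```

```bash
python3 d.py 452 -190 70 -66.5
```

```text
[-0.1797 -0.1787  0.032 ] [ 0.011 -0.005  1.334] 16.4
```

>>> move_arm --deltas '[{"dx": -0.18, "dy": -0.179, "dz": 0.0, "wx": 0, "wy": 0, "wz": 1.334}, {"dx": -0.18, "dy": -0.179, "dz": 0.0, "wx": 0, "wy": 0, "wz": 1.334}, {"dx": -0.18, "dy": -0.179, "dz": 0.0, "wx": 0, "wy": 0, "wz": 1.334}, {"dx": -0.18, "dy": -0.179, "dz": 0.0, "wx": 0, "wy": 0, "wz": 1.334}, {"dx": -0.18, "dy": -0.179, "dz": 0.0, "wx": 0, "wy": 0, "wz": 1.334}, {"dx": -0.18, "dy": -0.179, "dz": 0.03, "wx": 0, "wy": 0, "wz": 1.334}, {"dx": -0.18, "dy": -0.179, "dz": 0.03, "wx": 0, "wy": 0, "wz": 1.334}, {"dx": -0.18, "dy": -0.179, "dz": 0.03, "wx": 0, "wy": 0, "wz": 1.334}, {"dx": -0.18, "dy": -0.179, "dz": 0.03, "wx": 0, "wy": 0, "wz": 1.334}, {"dx": -0.18, "dy": -0.179, "dz": 0.03, "wx": 0, "wy": 0, "wz": 1.334}, {"dx": -0.18, "dy": -0.179, "dz": 0.03, "wx": 0, "wy": 0, "wz": 1.334}, {"dx": -0.18, "dy": -0.179, "dz": 0.03, "wx": 0, "wy": 0, "wz": 1.334}]' --grip 0.15

```text
time_s: 17.6
tool_pos: [446.8, -190.0, 67.4]
tcp_rot: [-3.075, -0.644, -0.0]
ft_force: [0.0, -0.2, -0.8]
gripper_width: 0.85
grasp_force: 0.0
```

```bash
python3 d.py 452 -190 5 -66.5; python3 wv.py w4; python3 blk.py w4; python3 - <<'E'
from h import *; import pickle
m=pickle.load(open("w4.pkl","rb"))
for c,a in(((452,-190),113.5),((465,-373),107.7)):
    d=14*np.array([np.cos(np.radians(a)),np.sin(np.radians(a))]); print(w2p(m,[[*(np.array(c)+d),20],[*(np.array(c)-d),20]]).round())
E
```

```text
[0.0047 0.0021 0.0624] [-0.    -0.     0.002] 17.6
[ 446.83278152 -189.98320907   67.46006392] 0.0
rect [539.5 -39. ] [ 9.1 54.3] long 110.5 [124.   5.]
rect [ 479.8 -360.5] [18.6 65.6] long 111.9 [486. 275.]
[[261. 223.]
 [300. 224.]]
[[478. 293.]
 [509. 295.]]
```

View pics/w4.png

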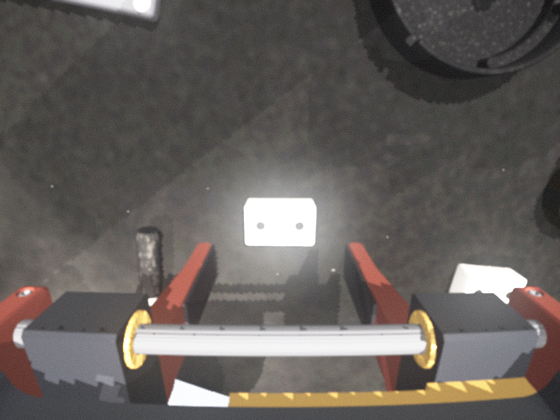

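The block is where I expected it, with holes at (260,226) and (299,226), so I'll grasp it.

>>> move_arm --deltas '[{"dx": 0.003, "dy": 0.002, "dz": 0.02, "wx": 0, "wy": 0, "wz": 0}, {"dx": 0.003, "dy": 0.002, "dz": 0.045, "wx": 0, "wy": 0, "wz": 0}, {"dx": 0.003, "dy": 0.002, "dz": 0.057, "wx": 0, "wy": 0, "wz": 0}, {"dx": 0.003, "dy": 0.002, "dz": 0.062, "wx": 0, "wy": 0, "wz": 0}, {"dx": 0.003, "dy": 0.002, "dz": 0.062, "wx": 0, "wy": 0, "wz": 0}, {"dx": 0.003, "dy": 0.002, "dz": 0.062, "wx": 0, "wy": 0, "wz": 0}]'

```text
time_s: 18.25
tool_pos: [450.6, -190.9, 5.9]
tcp_rot: [3.076, 0.64, 0.001]
ft_force: [-0.5, 0.2, -0.6]
gripper_width: 0.848
grasp_force: 0.0
```

>>> move_arm --deltas '[{"dx": 0, "dy": 0, "dz": 0, "wx": 0, "wy": 0, "wz": 0}, {"dx": 0, "dy": 0, "dz": 0, "wx": 0, "wy": 0, "wz": 0}, {"dx": 0, "dy": 0, "dz": 0, "wx": 0, "wy": 0, "wz": 0}, {"dx": 0, "dy": 0, "dz": 0, "wx": 0, "wy": 0, "wz": 0}, {"dx": 0, "dy": 0, "dz": 0, "wx": 0, "wy": 0, "wz": 0}, {"dx": 0, "dy": 0, "dz": 0, "wx": 0, "wy": 0, "wz": 0}, {"dx": 0, "dy": 0, "dz": 0, "wx": 0, "wy": 0, "wz": 0}]' --grip 1

```text
time_s: 18.95
tool_pos: [450.4, -190.7, 5.8]
tcp_rot: [-3.076, -0.639, -0.0]
ft_force: [-1.4, 0.9, 5.9]
gripper_width: 0.567
grasp_force: 30.0
```

>>> move_arm --deltas '[{"dx": 0, "dy": 0, "dz": -0.03, "wx": 0, "wy": 0, "wz": 0}, {"dx": 0, "dy": 0, "dz": -0.07, "wx": 0, "wy": 0, "wz": 0}, {"dx": 0, "dy": 0, "dz": -0.1, "wx": 0, "wy": 0, "wz": 0}, {"dx": 0, "dy": 0, "dz": -0.1, "wx": 0, "wy": 0, "wz": 0}, {"dx": 0, "dy": 0, "dz": -0.1, "wx": 0, "wy": 0, "wz": 0}]'

```text
time_s: 19.45
tool_pos: [450.6, -190.9, 105.7]
tcp_rot: [3.075, 0.639, 0.002]
ft_force: [0.3, 0.3, -0.3]
gripper_width: 0.566
grasp_force: 30.0
```

```bash
python3 d.py 585.8 49.3 100 9.9
```

```text
[ 0.2197 -0.1664  0.0057] [ 0.002  0.    -1.334] 19.45
```

>>> move_arm --deltas '[{"dx": 0.2197, "dy": -0.1664, "dz": 0.0057, "wx": 0, "wy": 0, "wz": -1.334}, {"dx": 0.2197, "dy": -0.1664, "dz": 0.0057, "wx": 0, "wy": 0, "wz": -1.334}, {"dx": 0.2197, "dy": -0.1664, "dz": 0.0057, "wx": 0, "wy": 0, "wz": -1.334}, {"dx": 0.2197, "dy": -0.1664, "dz": 0.0057, "wx": 0, "wy": 0, "wz": -1.334}, {"dx": 0.2197, "dy": -0.1664, "dz": 0.0057, "wx": 0, "wy": 0, "wz": -1.334}, {"dx": 0.2197, "dy": -0.1664, "dz": 0.0057, "wx": 0, "wy": 0, "wz": -1.334}, {"dx": 0.2197, "dy": -0.1664, "dz": 0.0057, "wx": 0, "wy": 0, "wz": -1.334}, {"dx": 0.2197, "dy": -0.1664, "dz": 0.0057, "wx": 0, "wy": 0, "wz": -1.334}, {"dx": 0.2197, "dy": -0.1664, "dz": 0.0057, "wx": 0, "wy": 0, "wz": -1.334}, {"dx": 0.2197, "dy": -0.1664, "dz": 0.0057, "wx": 0, "wy": 0, "wz": -1.334}, {"dx": 0.2197, "dy": -0.1664, "dz": 0.0057, "wx": 0, "wy": 0, "wz": -1.334}, {"dx": 0.2197, "dy": -0.1664, "dz": 0.0057, "wx": 0, "wy": 0, "wz": -1.334}]'

```text
time_s: 20.65
tool_pos: [585.0, 49.3, 98.9]
tcp_rot: [-2.024, -2.401, 0.001]
ft_force: [0.5, 0.1, -1.1]
gripper_width: 0.565
grasp_force: 30.0
```

```bash
python3 d.py 585.8 49.3 19 9.9
```

```text
[-0.0002  0.0009  0.0799] [-0.001 -0.    -0.003] 20.65
```

>>> move_arm --deltas '[{"dx": 0.0, "dy": 0.001, "dz": 0.03, "wx": 0, "wy": 0, "wz": 0}, {"dx": 0.0, "dy": 0.001, "dz": 0.055, "wx": 0, "wy": 0, "wz": 0}, {"dx": 0.0, "dy": 0.001, "dz": 0.07, "wx": 0, "wy": 0, "wz": 0}, {"dx": 0.0, "dy": 0.001, "dz": 0.077, "wx": 0, "wy": 0, "wz": 0}, {"dx": 0.0, "dy": 0.001, "dz": 0.081, "wx": 0, "wy": 0, "wz": 0}, {"dx": 0.0, "dy": 0.001, "dz": 0.081, "wx": 0, "wy": 0, "wz": 0}, {"dx": 0.0, "dy": 0.001, "dz": 0.081, "wx": 0, "wy": 0, "wz": 0}]'

```text
time_s: 21.35
tool_pos: [587.2, 49.6, 19.5]
tcp_rot: [2.021, 2.404, 0.001]
ft_force: [-0.2, 0.3, -0.4]
gripper_width: 0.564
grasp_force: 30.0
```

>>> move_arm --deltas '[{"dx": 0, "dy": 0, "dz": 0, "wx": 0, "wy": 0, "wz": 0}, {"dx": 0, "dy": 0, "dz": 0, "wx": 0, "wy": 0, "wz": 0}, {"dx": 0, "dy": 0, "dz": 0, "wx": 0, "wy": 0, "wz": 0}, {"dx": 0, "dy": 0, "dz": -0.03, "wx": 0, "wy": 0, "wz": 0}, {"dx": 0, "dy": 0, "dz": -0.08, "wx": 0, "wy": 0, "wz": 0}, {"dx": 0, "dy": 0, "dz": -0.08, "wx": 0, "wy": 0, "wz": 0}]' --grip 0.2

```text
time_s: 21.95
tool_pos: [591.2, 49.6, 104.7]
tcp_rot: [2.016, 2.399, 0.011]
ft_force: [2.0, -0.4, -0.4]
gripper_width: 0.799
grasp_force: 0.0
```

```bash
python3 d.py 465 -373 100 -72.3
```

```text
[-0.3945 -0.1971  0.0034] [ 0.01  -0.006  1.435] 21.95
```

>>> move_arm --deltas '[{"dx": -0.3945, "dy": -0.197, "dz": 0.0, "wx": 0, "wy": 0, "wz": 1.435}, {"dx": -0.3945, "dy": -0.197, "dz": 0.0, "wx": 0, "wy": 0, "wz": 1.435}, {"dx": -0.3945, "dy": -0.197, "dz": 0.0, "wx": 0, "wy": 0, "wz": 1.435}, {"dx": -0.3945, "dy": -0.197, "dz": 0.0, "wx": 0, "wy": 0, "wz": 1.435}, {"dx": -0.3945, "dy": -0.197, "dz": 0.0, "wx": 0, "wy": 0, "wz": 1.435}, {"dx": -0.3945, "dy": -0.197, "dz": 0.0, "wx": 0, "wy": 0, "wz": 1.435}, {"dx": -0.3945, "dy": -0.197, "dz": 0.0, "wx": 0, "wy": 0, "wz": 1.435}, {"dx": -0.3945, "dy": -0.197, "dz": 0.0, "wx": 0, "wy": 0, "wz": 1.435}, {"dx": -0.3945, "dy": -0.197, "dz": 0.0, "wx": 0, "wy": 0, "wz": 1.435}, {"dx": -0.3945, "dy": -0.197, "dz": 0.0, "wx": 0, "wy": 0, "wz": 1.435}, {"dx": -0.3945, "dy": -0.197, "dz": 0.0, "wx": 0, "wy": 0, "wz": 1.435}, {"dx": -0.3945, "dy": -0.197, "dz": 0.0, "wx": 0, "wy": 0, "wz": 1.435}]' --grip 0.15

```text
time_s: 23.15
tool_pos: [460.1, -372.2, 98.4]
tcp_rot: [-3.103, -0.487, 0.001]
ft_force: [-0.3, 0.5, 0.3]
gripper_width: 0.851
grasp_force: 0.0
```

```bash
python3 d.py 465 -373 5 -72.3; python3 wv.py w5; sed -i 's/<4000/<9000/' blk.py; python3 blk.py w5
```

```text
[0.0045 0.0023 0.0934] [-0.001  0.     0.002] 23.15
[ 460.29543497 -371.89616593   98.47541149] 0.0
rect [ 603.5 -450.5] [133.3  10.3] long 89.1 [434.  68.]
rect [ 593.1 -438.2] [116.3   5.3] long 89.0 [418.  79.]
rect [ 564.7 -403.5] [38.4 38.8] long 108.4 [362. 101.]
rect [ 522.  -527.9] [ 24.  167.2] long 180.0 [482. 196.]
rect [ 445.2 -416.1] [38.9 52.2] long 107.7 holes mid [ 442.1 -417.4] ang 108.1 28.1[320. 246.]
rect [ 484.2 -611.9] [49.  28.9] long 64.1 holes mid [ 484.  -612.6] ang 64.3 28.1[535. 265.]
```

Block 3 was knocked aside to about (442,-417), so I'll go to its new position.

```bash
python3 d.py 442.5 -417 5 -71.9
```

```text
[-0.0308  0.0376  0.0934] [-0.001  0.    -0.004] 23.2
```

>>> move_arm --deltas '[{"dx": -0.032, "dy": 0.0376, "dz": 0.0, "wx": 0, "wy": 0, "wz": -0.004}, {"dx": -0.032, "dy": 0.0376, "dz": 0.02, "wx": 0, "wy": 0, "wz": -0.004}, {"dx": -0.032, "dy": 0.0376, "dz": 0.05, "wx": 0, "wy": 0, "wz": -0.004}, {"dx": -0.032, "dy": 0.0376, "dz": 0.07, "wx": 0, "wy": 0, "wz": -0.004}, {"dx": -0.032, "dy": 0.0376, "dz": 0.085, "wx": 0, "wy": 0, "wz": -0.004}, {"dx": -0.032, "dy": 0.0376, "dz": 0.093, "wx": 0, "wy": 0, "wz": -0.004}, {"dx": -0.032, "dy": 0.0376, "dz": 0.093, "wx": 0, "wy": 0, "wz": -0.004}, {"dx": -0.032, "dy": 0.0376, "dz": 0.093, "wx": 0, "wy": 0, "wz": -0.004}]'

```text
time_s: 24.0
tool_pos: [441.9, -418.6, 6.3]
tcp_rot: [3.102, 0.491, 0.001]
ft_force: [-0.3, 0.9, 0.2]
gripper_width: 0.849
grasp_force: 0.0
```

>>> move_arm --deltas '[{"dx": 0, "dy": 0, "dz": 0, "wx": 0, "wy": 0, "wz": 0}, {"dx": 0, "dy": 0, "dz": 0, "wx": 0, "wy": 0, "wz": 0}, {"dx": 0, "dy": 0, "dz": 0, "wx": 0, "wy": 0, "wz": 0}, {"dx": 0, "dy": 0, "dz": 0, "wx": 0, "wy": 0, "wz": 0}, {"dx": 0, "dy": 0, "dz": 0, "wx": 0, "wy": 0, "wz": 0}, {"dx": 0, "dy": 0, "dz": 0, "wx": 0, "wy": 0, "wz": 0}, {"dx": 0, "dy": 0, "dz": 0, "wx": 0, "wy": 0, "wz": 0}]' --grip 1

```text
time_s: 24.7
tool_pos: [441.4, -418.5, 6.2]
tcp_rot: [3.103, 0.489, 0.0]
ft_force: [-0.8, 1.5, 6.2]
gripper_width: 0.565
grasp_force: 30.0
```

>>> move_arm --deltas '[{"dx": 0, "dy": 0, "dz": -0.03, "wx": 0, "wy": 0, "wz": 0}, {"dx": 0, "dy": 0, "dz": -0.07, "wx": 0, "wy": 0, "wz": 0}, {"dx": 0, "dy": 0, "dz": -0.1, "wx": 0, "wy": 0, "wz": 0}, {"dx": 0, "dy": 0, "dz": -0.1, "wx": 0, "wy": 0, "wz": 0}, {"dx": 0, "dy": 0, "dz": -0.1, "wx": 0, "wy": 0, "wz": 0}]'

```text
time_s: 25.2
tool_pos: [441.4, -418.7, 105.9]
tcp_rot: [3.102, 0.489, 0.001]
ft_force: [0.2, 0.7, -0.9]
gripper_width: 0.569
grasp_force: 30.0
```

```bash
python3 d.py 580.1 82 100 9.9
```

```text
[ 0.286  -0.4337  0.0056] [ 1.000e-03  0.000e+00 -1.431e+00] 25.2
```

>>> move_arm --deltas '[{"dx": 0.286, "dy": -0.4337, "dz": 0.0056, "wx": 0, "wy": 0, "wz": -1.431}, {"dx": 0.286, "dy": -0.4337, "dz": 0.0056, "wx": 0, "wy": 0, "wz": -1.431}, {"dx": 0.286, "dy": -0.4337, "dz": 0.0056, "wx": 0, "wy": 0, "wz": -1.431}, {"dx": 0.286, "dy": -0.4337, "dz": 0.0056, "wx": 0, "wy": 0, "wz": -1.431}, {"dx": 0.286, "dy": -0.4337, "dz": 0.0056, "wx": 0, "wy": 0, "wz": -1.431}, {"dx": 0.286, "dy": -0.4337, "dz": 0.0056, "wx": 0, "wy": 0, "wz": -1.431}, {"dx": 0.286, "dy": -0.4337, "dz": 0.0056, "wx": 0, "wy": 0, "wz": -1.431}, {"dx": 0.286, "dy": -0.4337, "dz": 0.0056, "wx": 0, "wy": 0, "wz": -1.431}, {"dx": 0.286, "dy": -0.4337, "dz": 0.0056, "wx": 0, "wy": 0, "wz": -1.431}, {"dx": 0.286, "dy": -0.4337, "dz": 0.0056, "wx": 0, "wy": 0, "wz": -1.431}, {"dx": 0.286, "dy": -0.4337, "dz": 0.0056, "wx": 0, "wy": 0, "wz": -1.431}, {"dx": 0.286, "dy": -0.4337, "dz": 0.0056, "wx": 0, "wy": 0, "wz": -1.431}]'

```text
time_s: 26.4
tool_pos: [579.2, 85.1, 98.0]
tcp_rot: [-2.015, -2.407, 0.002]
ft_force: [-0.8, 0.1, -0.6]
gripper_width: 0.564
grasp_force: 30.0
```

```bash
python3 d.py 580.1 82 100 9.9
```

```text
[-0.0032  0.0004 -0.002 ] [-0.003 -0.001  0.004] 26.4
```

>>> move_arm --deltas '[{"dx": -0.001, "dy": 0.0, "dz": 0.03, "wx": 0, "wy": 0, "wz": 0}, {"dx": -0.001, "dy": 0.0, "dz": 0.05, "wx": 0, "wy": 0, "wz": 0}, {"dx": -0.001, "dy": 0.0, "dz": 0.065, "wx": 0, "wy": 0, "wz": 0}, {"dx": -0.001, "dy": 0.0, "dz": 0.07, "wx": 0, "wy": 0, "wz": 0}, {"dx": -0.001, "dy": 0.0, "dz": 0.075, "wx": 0, "wy": 0, "wz": 0}, {"dx": -0.001, "dy": 0.0, "dz": 0.079, "wx": 0, "wy": 0, "wz": 0}, {"dx": -0.001, "dy": 0.0, "dz": 0.079, "wx": 0, "wy": 0, "wz": 0}, {"dx": -0.001, "dy": 0.0, "dz": 0.079, "wx": 0, "wy": 0, "wz": 0}]'

```text
time_s: 27.2
tool_pos: [580.5, 81.1, 21.6]
tcp_rot: [2.021, 2.405, 0.001]
ft_force: [0.4, -0.3, -0.5]
gripper_width: 0.565
grasp_force: 30.0
```

```bash
python3 d.py 580.1 82 18.7 9.9
```

```text
[ 0.0009 -0.0002  0.0029] [0.001 0.    0.   ] 27.2
```

>>> move_arm --deltas '[{"dx": 0.001, "dy": 0.0, "dz": 0.0025, "wx": 0, "wy": 0, "wz": 0}, {"dx": 0.001, "dy": 0.0, "dz": 0.0025, "wx": 0, "wy": 0, "wz": 0}, {"dx": 0.001, "dy": 0.0, "dz": 0.0025, "wx": 0, "wy": 0, "wz": 0}]'

```text
time_s: 27.5
tool_pos: [580.0, 82.3, 18.8]
tcp_rot: [2.021, 2.405, 0.0]
ft_force: [0.5, 0.6, -0.2]
gripper_width: 0.565
grasp_force: 30.0
```

>>> move_arm --deltas '[{"dx": 0, "dy": 0, "dz": 0, "wx": 0, "wy": 0, "wz": 0}, {"dx": 0, "dy": 0, "dz": 0, "wx": 0, "wy": 0, "wz": 0}, {"dx": 0, "dy": 0, "dz": 0, "wx": 0, "wy": 0, "wz": 0}, {"dx": 0, "dy": 0, "dz": -0.03, "wx": 0, "wy": 0, "wz": 0}, {"dx": 0, "dy": 0, "dz": -0.07, "wx": 0, "wy": 0, "wz": 0}, {"dx": 0.05, "dy": 0, "dz": -0.18, "wx": 0, "wy": 0, "wz": 0}, {"dx": 0.05, "dy": 0, "dz": -0.18, "wx": 0, "wy": 0, "wz": 0}, {"dx": 0.05, "dy": 0, "dz": -0.18, "wx": 0, "wy": 0, "wz": 0}, {"dx": 0.05, "dy": 0, "dz": -0.18, "wx": 0, "wy": 0, "wz": 0}, {"dx": 0.05, "dy": 0, "dz": -0.18, "wx": 0, "wy": 0, "wz": 0}]' --grip 0.2

```text
time_s: 28.5
tool_pos: [571.1, 131.4, 198.3]
tcp_rot: [2.02, 2.405, -0.0]
ft_force: [0.3, 0.1, -0.4]
gripper_width: 0.798
grasp_force: 0.0
```

```bash
python3 wv.py w6; python3 -c "
import cv2;im=cv2.imread('pics/w6.png')[:,180:390];cv2.imwrite('pics/w6c.png',cv2.resize(im[:300],None,fx=2,fy=2,interpolation=cv2.INTER_CUBIC))"
```

```text
[570.4096314  130.9789138  197.31715008] 0.0
```

View pics/w6c.png

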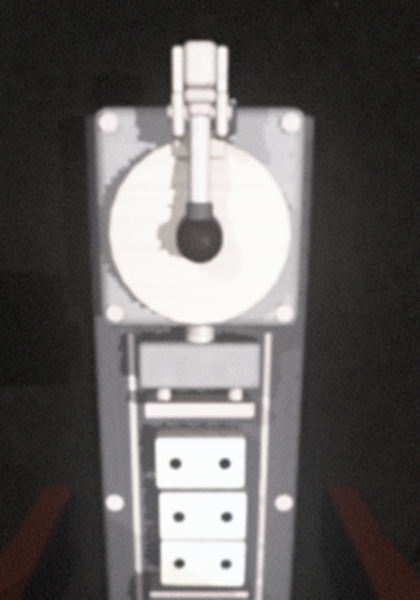

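```bash
python3 d.py 558.9 204 110 9.9
```

```text
[0.0739 0.0014 0.0873] [-0.002  0.     0.   ] 28.55
```

>>> move_arm --deltas '[{"dx": 0.074, "dy": 0.001, "dz": 0.0, "wx": 0, "wy": 0, "wz": 0}, {"dx": 0.074, "dy": 0.001, "dz": 0.03, "wx": 0, "wy": 0, "wz": 0}, {"dx": 0.074, "dy": 0.001, "dz": 0.06, "wx": 0, "wy": 0, "wz": 0}, {"dx": 0.074, "dy": 0.001, "dz": 0.087, "wx": 0, "wy": 0, "wz": 0}, {"dx": 0.074, "dy": 0.001, "dz": 0.087, "wx": 0, "wy": 0, "wz": 0}, {"dx": 0.074, "dy": 0.001, "dz": 0.087, "wx": 0, "wy": 0, "wz": 0}, {"dx": 0.074, "dy": 0.001, "dz": 0.087, "wx": 0, "wy": 0, "wz": 0}]' --grip 0.4

```text
time_s: 29.25
tool_pos: [560.4, 204.2, 112.3]
tcp_rot: [2.022, 2.404, 0.001]
ft_force: [-0.1, 0.2, 0.4]
gripper_width: 0.603
grasp_force: 0.0
```

```bash
python3 d.py 558.9 204 67 9.9; python3 wv.py w7;python3 -c "
import cv2;im=cv2.imread('pics/w7.png')[60:330,150:420];cv2.imwrite('pics/w7c.png',cv2.resize(im,None,fx=2,fy=2,interpolation=cv2.INTER_CUBIC))"
```

```text
[ 0.0001 -0.0015  0.0453] [ 0.001 -0.    -0.   ] 29.25
[560.6754106  204.33090845 112.73757117] 0.0
```

View pics/w7c.png

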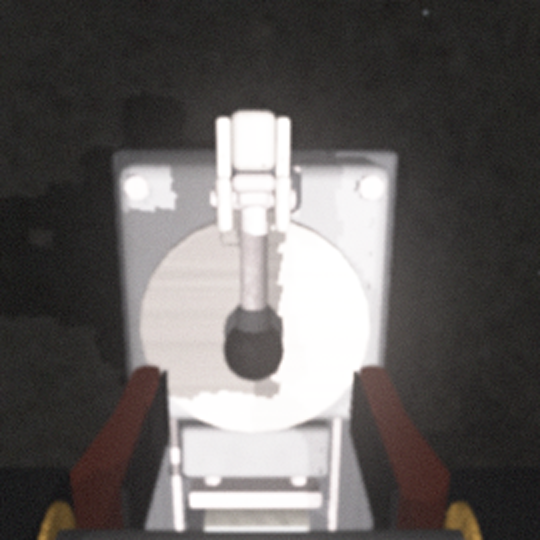

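```bash
python3 - <<'E'
from h import *; import pickle
m=pickle.load(open("w7.pkl","rb"))
print(p2w(m,[(277,233.5),(277.5,222.5)],[77,64]).round(1))
E
```

```text
[[558.6 204.7  77. ]
 [558.3 207.9  64. ]]
```

>>> move_arm --deltas '[{"dx": 0.0005, "dy": -0.0015, "dz": 0.015, "wx": 0, "wy": 0, "wz": 0}, {"dx": 0.0005, "dy": -0.0015, "dz": 0.03, "wx": 0, "wy": 0, "wz": 0}, {"dx": 0.0005, "dy": -0.0015, "dz": 0.038, "wx": 0, "wy": 0, "wz": 0}, {"dx": 0.0005, "dy": -0.0015, "dz": 0.043, "wx": 0, "wy": 0, "wz": 0}, {"dx": 0.0005, "dy": -0.0015, "dz": 0.043, "wx": 0, "wy": 0, "wz": 0}, {"dx": 0.0005, "dy": -0.0015, "dz": 0.043, "wx": 0, "wy": 0, "wz": 0}]'

```text
time_s: 29.9
tool_pos: [558.6, 204.8, 69.3]
tcp_rot: [2.021, 2.405, 0.001]
ft_force: [0.3, 1.1, -0.3]
gripper_width: 0.602
grasp_force: 0.0
```

```bash
python3 d.py 558.6 204.5 67 9.9
```

```text
[-0.0003 -0.      0.0023] [ 0.001 -0.     0.   ] 29.9
```

>>> move_arm --deltas '[{"dx": 0, "dy": 0, "dz": 0.002, "wx": 0, "wy": 0, "wz": 0}, {"dx": 0, "dy": 0, "dz": 0.002, "wx": 0, "wy": 0, "wz": 0}, {"dx": 0, "dy": 0, "dz": 0.002, "wx": 0, "wy": 0, "wz": 0}, {"dx": 0, "dy": 0, "dz": 0.002, "wx": 0, "wy": 0, "wz": 0}, {"dx": 0, "dy": 0, "dz": 0.002, "wx": 0, "wy": 0, "wz": 0}, {"dx": 0, "dy": 0, "dz": 0.002, "wx": 0, "wy": 0, "wz": 0}, {"dx": 0, "dy": 0, "dz": 0.002, "wx": 0, "wy": 0, "wz": 0}, {"dx": 0, "dy": 0, "dz": 0.002, "wx": 0, "wy": 0, "wz": 0}]' --grip 1

```text
time_s: 30.7
tool_pos: [558.2, 204.8, 66.8]
tcp_rot: [2.021, 2.405, 0.0]
ft_force: [-0.5, -0.3, 1.0]
gripper_width: 0.219
grasp_force: 30.0
```

>>> move_arm --deltas '[{"dx": 0.0005, "dy": 0, "dz": -0.0072, "wx": 0, "wy": 0, "wz": 0}, {"dx": 0.002, "dy": 0, "dz": -0.0143, "wx": 0, "wy": 0, "wz": 0}, {"dx": 0.0045, "dy": 0, "dz": -0.0212, "wx": 0, "wy": 0, "wz": 0}, {"dx": 0.0079, "dy": 0, "dz": -0.0276, "wx": 0, "wy": 0, "wz": 0}, {"dx": 0.0122, "dy": 0, "dz": -0.0334, "wx": 0, "wy": 0, "wz": 0}, {"dx": 0.0172, "dy": 0, "dz": -0.0386, "wx": 0, "wy": 0, "wz": 0}, {"dx": 0.0229, "dy": 0, "dz": -0.0431, "wx": 0, "wy": 0, "wz": 0}, {"dx": 0.0292, "dy": 0, "dz": -0.0467, "wx": 0, "wy": 0, "wz": 0}, {"dx": 0.0359, "dy": 0, "dz": -0.0495, "wx": 0, "wy": 0, "wz": 0}, {"dx": 0.043, "dy": 0, "dz": -0.0512, "wx": 0, "wy": 0, "wz": 0}, {"dx": 0.05, "dy": 0, "dz": -0.052, "wx": 0, "wy": 0, "wz": 0}, {"dx": 0.052, "dy": 0, "dz": -0.052, "wx": 0, "wy": 0, "wz": 0}]'

```text
time_s: 31.9
tool_pos: [549.2, 256.4, 118.8]
tcp_rot: [2.019, 2.406, -0.001]
ft_force: [1.9, -3.6, 1.2]
gripper_width: 0.218
grasp_force: 30.0
```

>>> move_arm --deltas '[{"dx": 0, "dy": 0, "dz": 0, "wx": 0, "wy": 0, "wz": 0}, {"dx": 0, "dy": 0, "dz": 0, "wx": 0, "wy": 0, "wz": 0}, {"dx": 0, "dy": 0, "dz": 0, "wx": 0, "wy": 0, "wz": 0}]'

```text
time_s: 32.2
tool_pos: [549.2, 256.0, 118.8]
tcp_rot: [-2.022, -2.405, -0.001]
ft_force: [1.2, 0.4, 1.3]
gripper_width: 0.222
grasp_force: 30.0
```

```bash
python3 d.py 549.7 255.5 119 9.9; python3 wv.py w8
```

```text
[-0.0006  0.0004 -0.0002] [ 0. -0. -0.] 32.2
[549.25114892 255.96279824 118.78365319] 30.000183284282684
```

View pics/w8.png

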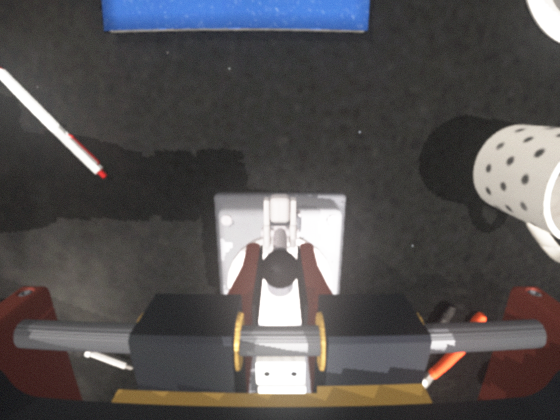

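>>> move_arm --deltas '[{"dx": -0.0017, "dy": 0.0129, "dz": 0, "wx": 0, "wy": 0, "wz": 0}, {"dx": -0.0067, "dy": 0.025, "dz": 0, "wx": 0, "wy": 0, "wz": 0}, {"dx": -0.0146, "dy": 0.0354, "dz": 0, "wx": 0, "wy": 0, "wz": 0}, {"dx": -0.025, "dy": 0.0433, "dz": 0, "wx": 0, "wy": 0, "wz": 0}, {"dx": -0.0371, "dy": 0.0483, "dz": 0, "wx": 0, "wy": 0, "wz": 0}, {"dx": -0.05, "dy": 0.05, "dz": 0, "wx": 0, "wy": 0, "wz": 0}, {"dx": -0.0629, "dy": 0.0483, "dz": 0, "wx": 0, "wy": 0, "wz": 0}, {"dx": -0.075, "dy": 0.0433, "dz": 0, "wx": 0, "wy": 0, "wz": 0}, {"dx": -0.0854, "dy": 0.0354, "dz": 0, "wx": 0, "wy": 0, "wz": 0}, {"dx": -0.0933, "dy": 0.025, "dz": 0, "wx": 0, "wy": 0, "wz": 0}, {"dx": -0.0983, "dy": 0.0129, "dz": 0, "wx": 0, "wy": 0, "wz": 0}, {"dx": -0.1, "dy": 0, "dz": 0, "wx": 0, "wy": 0, "wz": 0}]'

```text
time_s: 33.45
tool_pos: [567.8, 157.3, 118.8]
tcp_rot: [2.023, 2.403, 0.005]
ft_force: [1.7, 6.4, 0.9]
gripper_width: 0.22
grasp_force: 30.0
```

```bash
python3 wv.py w9; python3 -c "
import cv2;im=cv2.imread('pics/w9.png')[100:,120:440];cv2.imwrite('pics/w9c.png',im)"
```

```text
[564.96817121 156.92874196 118.66061693] 30.000951290130615
```

View pics/w9c.png

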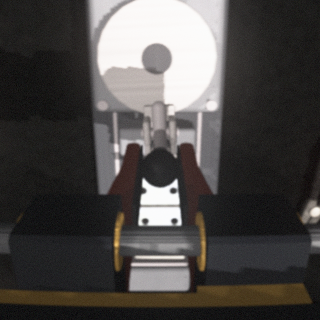

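>>> move_arm --deltas '[{"dx": 0.0017, "dy": -0.0129, "dz": 0, "wx": 0, "wy": 0, "wz": 0}, {"dx": 0.0067, "dy": -0.025, "dz": 0, "wx": 0, "wy": 0, "wz": 0}, {"dx": 0.0146, "dy": -0.0354, "dz": 0, "wx": 0, "wy": 0, "wz": 0}, {"dx": 0.025, "dy": -0.0433, "dz": 0, "wx": 0, "wy": 0, "wz": 0}, {"dx": 0.0371, "dy": -0.0483, "dz": 0, "wx": 0, "wy": 0, "wz": 0}, {"dx": 0.05, "dy": -0.05, "dz": 0, "wx": 0, "wy": 0, "wz": 0}, {"dx": 0.0629, "dy": -0.0483, "dz": 0, "wx": 0, "wy": 0, "wz": 0}, {"dx": 0.075, "dy": -0.0433, "dz": 0, "wx": 0, "wy": 0, "wz": 0}, {"dx": 0.0854, "dy": -0.0354, "dz": 0, "wx": 0, "wy": 0, "wz": 0}, {"dx": 0.0933, "dy": -0.025, "dz": 0, "wx": 0, "wy": 0, "wz": 0}, {"dx": 0.0983, "dy": -0.0129, "dz": 0, "wx": 0, "wy": 0, "wz": 0}, {"dx": 0.1, "dy": 0, "dz": 0, "wx": 0, "wy": 0, "wz": 0}]'

```text
time_s: 34.7
tool_pos: [547.4, 256.2, 118.6]
tcp_rot: [-2.019, -2.406, 0.007]
ft_force: [-1.2, -5.6, 7.0]
gripper_width: 0.22
grasp_force: 30.0
```

>>> move_arm --deltas '[{"dx": -0.0017, "dy": 0.0129, "dz": 0, "wx": 0, "wy": 0, "wz": 0}, {"dx": -0.0067, "dy": 0.025, "dz": 0, "wx": 0, "wy": 0, "wz": 0}, {"dx": -0.0146, "dy": 0.0354, "dz": 0, "wx": 0, "wy": 0, "wz": 0}, {"dx": -0.025, "dy": 0.0433, "dz": 0, "wx": 0, "wy": 0, "wz": 0}, {"dx": -0.0371, "dy": 0.0483, "dz": 0, "wx": 0, "wy": 0, "wz": 0}, {"dx": -0.05, "dy": 0.05, "dz": 0, "wx": 0, "wy": 0, "wz": 0}, {"dx": -0.0629, "dy": 0.0483, "dz": 0, "wx": 0, "wy": 0, "wz": 0}, {"dx": -0.075, "dy": 0.0433, "dz": 0, "wx": 0, "wy": 0, "wz": 0}, {"dx": -0.0854, "dy": 0.0354, "dz": 0, "wx": 0, "wy": 0, "wz": 0}, {"dx": -0.0933, "dy": 0.025, "dz": 0, "wx": 0, "wy": 0, "wz": 0}, {"dx": -0.0983, "dy": 0.0129, "dz": 0, "wx": 0, "wy": 0, "wz": 0}, {"dx": -0.1, "dy": 0, "dz": 0, "wx": 0, "wy": 0, "wz": 0}]'

```text
time_s: 35.9
tool_pos: [565.4, 156.9, 118.7]
tcp_rot: [2.022, 2.404, 0.001]
ft_force: [1.8, 5.8, 3.1]
gripper_width: 0.221
grasp_force: 30.0
```

>>> move_arm --deltas '[{"dx": 0.0017, "dy": -0.0129, "dz": 0, "wx": 0, "wy": 0, "wz": 0}, {"dx": 0.0067, "dy": -0.025, "dz": 0, "wx": 0, "wy": 0, "wz": 0}, {"dx": 0.0146, "dy": -0.0354, "dz": 0, "wx": 0, "wy": 0, "wz": 0}, {"dx": 0.025, "dy": -0.0433, "dz": 0, "wx": 0, "wy": 0, "wz": 0}, {"dx": 0.0371, "dy": -0.0483, "dz": 0, "wx": 0, "wy": 0, "wz": 0}, {"dx": 0.0371, "dy": -0.0483, "dz": 0, "wx": 0, "wy": 0, "wz": 0}, {"dx": 0.0371, "dy": -0.0483, "dz": 0, "wx": 0, "wy": 0, "wz": 0}, {"dx": 0.0371, "dy": -0.0483, "dz": 0, "wx": 0, "wy": 0, "wz": 0}]'

```text
time_s: 36.7
tool_pos: [512.0, 186.1, 118.7]
tcp_rot: [-2.02, -2.405, 0.0]
ft_force: [2.8, 1.4, 3.6]
gripper_width: 0.224
grasp_force: 30.0
```

```bash
python3 wv.py w10; python3 -c "
import cv2;im=cv2.imread('pics/w10.png')[40:300,180:460];cv2.imwrite('pics/w10c.png',cv2.resize(im,None,fx=2.2,fy=2.2,interpolation=cv2.INTER_CUBIC))"
```

```text
[512.1317963  185.95644829 118.73739607] 30.000539124011993
```

View pics/w10c.png

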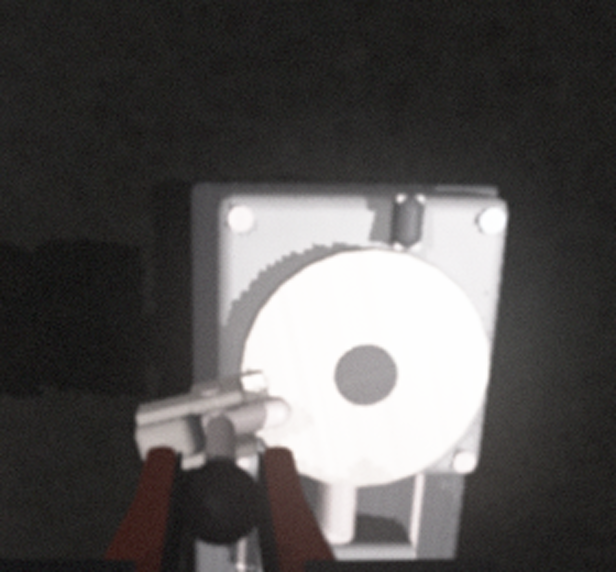

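>>> move_arm --deltas '[{"dx": 0, "dy": 0, "dz": 0, "wx": 0, "wy": 0, "wz": 0.14}, {"dx": 0, "dy": 0, "dz": 0, "wx": 0, "wy": 0, "wz": 0.28}, {"dx": 0, "dy": 0, "dz": 0, "wx": 0, "wy": 0, "wz": 0.42}, {"dx": 0, "dy": 0, "dz": 0, "wx": 0, "wy": 0, "wz": 0.56}, {"dx": 0, "dy": 0, "dz": 0, "wx": 0, "wy": 0, "wz": 0.7}, {"dx": 0, "dy": 0, "dz": 0, "wx": 0, "wy": 0, "wz": 0.84}, {"dx": 0, "dy": 0, "dz": 0, "wx": 0, "wy": 0, "wz": 0.98}, {"dx": 0, "dy": 0, "dz": 0, "wx": 0, "wy": 0, "wz": 1.12}, {"dx": 0, "dy": 0, "dz": 0, "wx": 0, "wy": 0, "wz": 1.26}, {"dx": 0, "dy": 0, "dz": 0, "wx": 0, "wy": 0, "wz": 1.31}, {"dx": 0, "dy": 0, "dz": 0, "wx": 0, "wy": 0, "wz": 1.31}]'

```text
time_s: 37.85
tool_pos: [512.1, 185.5, 118.7]
tcp_rot: [-3.068, -0.675, 0.001]
ft_force: [2.2, 2.9, 4.3]
gripper_width: 0.216
grasp_force: 30.0
```

```bash
python3 d.py 512.3 186 118.7 -65.15
```

```text
[ 0.0004 -0.0004  0.    ] [-0.     0.001 -0.   ] 37.85
```

Now fold inward along the tool's x axis.

>>> move_arm --deltas '[{"dx": 0.0072, "dy": 0, "dz": 0.0005, "wx": 0, "wy": 0, "wz": 0}, {"dx": 0.0143, "dy": 0, "dz": 0.002, "wx": 0, "wy": 0, "wz": 0}, {"dx": 0.0212, "dy": 0, "dz": 0.0045, "wx": 0, "wy": 0, "wz": 0}, {"dx": 0.0276, "dy": 0, "dz": 0.0079, "wx": 0, "wy": 0, "wz": 0}, {"dx": 0.0334, "dy": 0, "dz": 0.0122, "wx": 0, "wy": 0, "wz": 0}, {"dx": 0.0386, "dy": 0, "dz": 0.0172, "wx": 0, "wy": 0, "wz": 0}, {"dx": 0.0431, "dy": 0, "dz": 0.0229, "wx": 0, "wy": 0, "wz": 0}, {"dx": 0.0467, "dy": 0, "dz": 0.0292, "wx": 0, "wy": 0, "wz": 0}, {"dx": 0.0495, "dy": 0, "dz": 0.0359, "wx": 0, "wy": 0, "wz": 0}, {"dx": 0.0512, "dy": 0, "dz": 0.043, "wx": 0, "wy": 0, "wz": 0}, {"dx": 0.052, "dy": 0, "dz": 0.0495, "wx": 0, "wy": 0, "wz": 0}, {"dx": 0.052, "dy": 0, "dz": 0.0515, "wx": 0, "wy": 0, "wz": 0}]'

```text
time_s: 39.05
tool_pos: [559.4, 207.6, 66.3]
tcp_rot: [-3.068, -0.676, 0.001]
ft_force: [1.4, 2.8, 7.8]
gripper_width: 0.22
grasp_force: 30.0
```

>>> move_arm --deltas '[{"dx": 0, "dy": 0, "dz": 0, "wx": 0, "wy": 0, "wz": 0}, {"dx": 0, "dy": 0, "dz": 0, "wx": 0, "wy": 0, "wz": 0}, {"dx": 0, "dy": 0, "dz": 0, "wx": 0, "wy": 0, "wz": 0}]'

```text
time_s: 39.35
tool_pos: [559.3, 207.6, 67.1]
tcp_rot: [-3.068, -0.676, 0.0]
ft_force: [2.0, 4.2, -0.8]
gripper_width: 0.221
grasp_force: 30.0
```

>>> move_arm --deltas '[{"dx": 0, "dy": 0, "dz": 0, "wx": 0, "wy": 0, "wz": 0}, {"dx": 0, "dy": 0, "dz": 0, "wx": 0, "wy": 0, "wz": 0}, {"dx": 0, "dy": 0, "dz": 0, "wx": 0, "wy": 0, "wz": 0}, {"dx": 0, "dy": 0, "dz": 0, "wx": 0, "wy": 0, "wz": 0}, {"dx": 0, "dy": 0, "dz": -0.03, "wx": 0, "wy": 0, "wz": 0}, {"dx": 0, "dy": 0, "dz": -0.08, "wx": 0, "wy": 0, "wz": 0}, {"dx": 0, "dy": 0, "dz": -0.15, "wx": 0, "wy": 0, "wz": 0}, {"dx": 0, "dy": 0, "dz": -0.15, "wx": 0, "wy": 0, "wz": 0}, {"dx": 0, "dy": 0, "dz": -0.15, "wx": 0, "wy": 0, "wz": 0}]' --grip 0.4

```text
time_s: 40.25
tool_pos: [561.9, 208.0, 221.2]
tcp_rot: [-3.068, -0.676, -0.012]
ft_force: [0.4, -0.2, -0.4]
gripper_width: 0.601
grasp_force: 0.0
```

```bash
python3 d.py 570 132 200 9.9
```

```text
[-0.0248  0.0723  0.0212] [ 0.006 -0.005 -1.31 ] 40.25
```

>>> move_arm --deltas '[{"dx": -0.025, "dy": 0.072, "dz": 0.02, "wx": 0, "wy": 0, "wz": -1.31}, {"dx": -0.025, "dy": 0.072, "dz": 0.02, "wx": 0, "wy": 0, "wz": -1.31}, {"dx": -0.025, "dy": 0.072, "dz": 0.02, "wx": 0, "wy": 0, "wz": -1.31}, {"dx": -0.025, "dy": 0.072, "dz": 0.02, "wx": 0, "wy": 0, "wz": -1.31}, {"dx": -0.025, "dy": 0.072, "dz": 0.02, "wx": 0, "wy": 0, "wz": -1.31}, {"dx": -0.025, "dy": 0.072, "dz": 0.02, "wx": 0, "wy": 0, "wz": -1.31}, {"dx": -0.025, "dy": 0.072, "dz": 0.02, "wx": 0, "wy": 0, "wz": -1.31}, {"dx": -0.025, "dy": 0.072, "dz": 0.02, "wx": 0, "wy": 0, "wz": -1.31}, {"dx": -0.025, "dy": 0.072, "dz": 0.02, "wx": 0, "wy": 0, "wz": -1.31}, {"dx": -0.025, "dy": 0.072, "dz": 0.02, "wx": 0, "wy": 0, "wz": -1.31}, {"dx": -0.025, "dy": 0.072, "dz": 0.02, "wx": 0, "wy": 0, "wz": -1.31}]'

```text
time_s: 41.35
tool_pos: [566.2, 131.6, 195.9]
tcp_rot: [-2.024, -2.401, 0.003]
ft_force: [0.5, 0.1, -0.4]
gripper_width: 0.601
grasp_force: 0.0
```

```bash
python3 wv.py w11; python3 - <<'E'
import cv2
from h import *
w=cv2.imread('pics/w11.png')[10:310,190:380]; w=cv2.resize(w,None,fx=2,fy=2,interpolation=cv2.INTER_CUBIC)
t=viewer.snapshot("top")[:,:,::-1]; cv2.imwrite("pics/t11.png",t)
t=cv2.resize(t[130:280,250:350],(400,600),interpolation=cv2.INTER_CUBIC)
cv2.imwrite('pics/fin.png',cv2.hconcat([w,t]))
E
```

```text
[566.44022381 131.58612603 196.15967245] 0.0
```

View pics/fin.png

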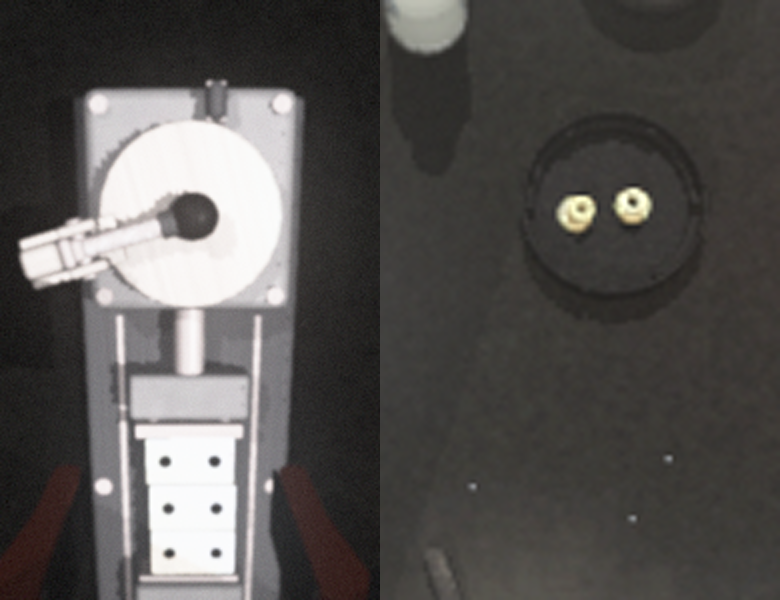

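```bash
python3 - <<'E'
from h import *; import pickle
m=pickle.load(open("w11.pkl","rb"))
a=np.radians(99.85);u=np.array([np.cos(a),np.sin(a)]);v=np.array([-u[1],u[0]]);n=np.array([594.5,-.9])
f=lambda x,y:(190+x/2,10+y/2)
px=[f(190,376),f(190,419),f(190,438),f(189,461),f(192.5,508),f(192.5,553),f(190,215),f(190,213)]
P=p2w(m,px,[36,36,36,32,32,32,77,64])[:,:2]-n
print(np.c_[P@u,P@v].round(1))
E
```

```text
[[125.9  -0.3]
 [101.3  -0.4]
 [ 90.1  -0.4]
 [ 74.5   0. ]
 [ 44.6  -2.1]
 [ 14.3  -2.2]
 [210.5   0.5]
 [211.1   0.3]]
```

```bash
python3 -c "
from plant import bot; print(bot.finish_job())"
```

```text
the job is handed in; nothing more can be done
None
```

I handed the job in at about 41 s: all three blocks are clamped square in the vise with the spring plate pressed in about 5 mm, the crank is folded flat, both bushes are in the dish, and the tape was not touched; the hand-in gave no verdict.

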